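# Present the hardware tote at the steering knuckle, tipped so the bolts lie in one corner

## Robot

A 6-joint arm with a two-finger parallel gripper is mounted at the origin on the work surface. World frame = base frame: x ahead of the robot, y to its left, z up, the work surface at z = 0. Lengths are in m, angles in degrees, forces in N, time in s.
With the tool pointing down it reaches from about 0.4 to 0.825 m from the base axis. Payload 7 kg.
Tool frame: the origin (TCP) lies midway between the tips of the shut fingers; the grasp point (between the pads) lies r.grasp_offset behind it (r.grasp_offset is the distance from the TCP to the grasp point, in m); z points along the fingers, y is the direction in which the jaws open and shut (so a half turn about z gives the same grasp; the last joint's range is limited). The gripper opens to 88 mm and grips with 3 to 60 N. Pads are 19 mm wide; open, the fingers measure 130 mm over their backs; the gripper's body (78 mm by 193 mm) begins 47 mm behind the grasp point.
Start: joints at [-56.259, 20.546, 0.682, 0, -70.136, -16.507], TCP at [0.2, -0.645, 0.227] pointing down, gripper open.
Joint ranges: [-176.03, 176.03], [-82.01, 121.73], [-58.28, 71.71], [-173.87, 95.51], [-174.79, -0.11], [-173.66, 173.66]. Speed limits (degrees/s): [136.94, 136.94, 172.46, 180, 180, 180].

## Interface

Orientations are given as [roll, pitch, yaw] about the fixed x, y, z axes, in that order (R = Rz(yaw) Ry(pitch) Rx(roll)).
In Python, from plant import status, imaging, r gives the robot as it stands.
- The arm moves only by the tool apply_moves, never from a script. Its argument "moves" is a list of rows, each a list of 6 numbers: the shift along the tool's x, y, z in units of 200 mm (1.0 is 200 mm), then the turn, a rotation vector about the tool's x, y, z in units of 90 degrees (1.0 is 90 degrees). In form: [[tx, ty, tz, rx, ry, rz], ...]. A call has 1 to 12 rows; each row is the pose to reach, as a shift and turn from the pose measured when the call began, along the tool's axes at that moment; what a row does not reach only later rows make up. A row lasts 1/8 s, in which the tool goes at most 62.5 mm and 10.7 degrees, less where a joint would pass 70% of its speed; a pose out of reach is approached as far as the arm can. A call with a number of a shift or a turn outside -1 to 1 is refused whole. A call with a gripper value outside its range is refused whole. "hand" is the closure, from -1 (fully open) to 1 (shut), set as the call begins (left out, the last holds). The fingers move at their own pace and stop on an object; "grip_force" is the grip in N (left out, the last holds). Time passes only in rows, so rows that repeat a pose let the fingers close. It gives the time, the measured TCP pose, the force and the opening at its end, in the units of the state.
- status.get_state(): the state, without advancing time (a new reading comes with each control period).
- imaging.capture(name): name is "scene" or "top" or "wrist"; returns (picture, depth): 384x512x3 uint8, blue, green, red; 384x512 float32, m along the optical axis (not along the pixel's ray), 0 where there is no reading.
- imaging.camera_info(name): a dict with "fx", "fy", "cx", "cy" (pixels), "T" (4x4, takes a point from camera to world coordinates). Camera axes: x right, y up, looking along -z (the intrinsics and any distortion apply to the point x, -y, -z); pixel columns grow to the right and rows downward; lengths in m; the calibration is good to about 2 mm. A picture is of the moment at which its call begins: read the wrist's pose just before it. camera_info takes no time and is no camera call; for the wrist camera it gives the pose at the moment of the call.
- r.close_job(): hands the job in, once; it reports no verdict.
The state is a dict: "time_s": time; "joints": joint angles; "qd": joint speeds; "joint_torque": joint torques, N m; "tcp_pos": TCP position; "eef_rot": TCP orientation; "contact_force": force on the tool from outside, world axes, zero at the start; "moment": the same for the moment, N m; "gripper_width": finger opening in m.
Only numpy, scipy, OpenCV 4.12 (cv2) and the standard library are available. Lean on these libraries where they do the work, as an engineer would, in place of code of your own. Each camera call takes 0.05 s, during which the arm holds its last target.

## Task

I am about to bolt up this knuckle: lift the blue hardware tote by its bar handle, bring it over to the knuckle, and tip it so that all three bolts and both nuts slide down into the corner of the tote next to the stub axle, heaped there, with the corner no more than about 15 cm from the axle. Hold it there in the air, tilted and still, touching nothing else, so I can pick the hardware out; the program finishes while the gripper is still holding the tote like this. Spill nothing, do not bang the tote into the knuckle, and leave the other things on the bench where they are.

Things in the scene. Friction and masses are not known exactly. Their poses are not given: they have to be found in the camera images.
- tote: blue open box 240 x 160 mm (its x by y), 5 mm walls 60 mm high, 5 mm floor; about 0.65 kg with its hardware. Gable uprights on the short ends (50 mm wide, 145 mm high) carry a fixed bar handle along x. Origin: centre of underside; z up. Smooth and oily inside: parts start to slide at about 10 degrees of tilt, but may queue along a long wall; 30 to 40 degrees, more towards an end than a side, heaps them
- tote_handle (a point): middle of the tote's black bar handle, 130 mm above the underside and over its centre; the bar is 18 mm wide (tote y), 24 mm high and 230 mm long (tote x), all free between the uprights; axes as the tote's
- tote_corner_a (a point): inside corner of the tote where floor and two walls meet (at tote x = +115, y = +75 mm), 5 mm above the underside; moves with the tote
- tote_corner_b (a point): inside corner of the tote where floor and two walls meet (at tote x = -115, y = +75 mm), 5 mm above the underside; moves with the tote
- tote_corner_c (a point): inside corner of the tote where floor and two walls meet (at tote x = -115, y = -75 mm), 5 mm above the underside; moves with the tote
- tote_corner_d (a point): inside corner of the tote where floor and two walls meet (at tote x = +115, y = -75 mm), 5 mm above the underside; moves with the tote
- bolt0_center (a point): dark steel hex bolt lying loose in the tote: head 20 mm across and 8 mm long, shank 12 mm thick and 25 mm long, 33 mm over all, 45 g; this point is its middle, on its axis
- bolt1_center (a point): dark steel hex bolt lying loose in the tote: head 20 mm across and 8 mm long, shank 12 mm thick and 25 mm long, 33 mm over all, 45 g; this point is its middle, on its axis
- bolt2_center (a point): plated yellow steel hex bolt lying loose in the tote: head 20 mm across and 8 mm long, shank 12 mm thick and 25 mm long, 33 mm over all, 45 g; this point is its middle, on its axis
- nut0_center (a point): steel hex nut lying loose in the tote, 27 mm across corners, 13 mm thick, 40 g; this point is its middle
- nut1_center (a point): steel hex nut lying loose in the tote, 27 mm across corners, 13 mm thick, 40 g; this point is its middle
- knuckle: black forged steering knuckle, immovable, with a bright stub axle straight up. Origin: on the bench under the axle. Boss 94 mm across, 68 mm high; three arms reach up to 146 mm from the axle, 42 mm high; a yellow bracket on a wood block at its -y side, up to 76 mm high, reaches 130 mm from the axle. At the left or right of the bench, turned up to 30 degrees
- stub_axle (a point): point on the centre line of the knuckle's upright stub axle, 150 mm above the bench (the axle is 60 mm thick at its foot, 21 mm at its top, and ends 198 mm above the bench)
- disc: loose grey brake disc lying flat, 240 mm across, 44 mm high; origin under its centre; stands on the side away from the knuckle; leave alone
- caliper: loose aluminium brake caliper, 62 x 200 mm, 90 mm high; origin under its centre; leave alone
- pad: loose brake pad lying flat, 48 x 130 mm, 16 mm high, red back plate; origin under its centre; leave alone
- spray_can: loose blue and yellow spray can standing up, 66 mm across, 186 mm high; origin under its centre; leave alone
- carton: loose cardboard carton 90 x 120 mm, 70 mm high; origin under its centre; leave alone

How it is judged:
By the outcome, as a careful person would: the job done as asked, in the order asked, and still so for the second after the job is handed in, while the arm keeps its last pose, push and grip.
It also fails if it takes over 58 s, if anything falls off the work surface, if the arm or the gripper's body presses on something with over 40 N, if the wrist force passes 120 N, or if a joint passes its speed limit or range.

## Working session

There is one attempt and no reset: what is moved stays moved. The work goes in short steps, Python scripts to look and compute and a tool call to move; the robot and the scene stay as the last step left them, time stands still between calls to the robot, and variables do not carry over. Pictures are saved under pics/ and viewed, and the job is handed in when it is done.

Besides the shell and the picture viewer there is one more tool, called after "Emit:" in YAML: its name, and indented under it one key for each argument. apply_moves: Moves the arm, as the interface text tells. Its arguments: {"type":"object","properties":{"moves":{"type":"array","items":{"type":"array","items":{"type":"number"}}},"hand":{"type":"number"},"grip_force":{"type":"number"}},"required":["moves"]}

```bash
ls; mkdir -p pics
python3 - <<'E'
from plant import status, imaging, r
import cv2,numpy as np
print(status.get_state()); print(r.grasp_offset)
for n in ("scene","top"):
    p,d=imaging.capture(n); cv2.imwrite(f"pics/{n}0.png",p); np.save(f"pics/{n}0.npy",d); np.save(f"pics/{n}0c.npy",p)
    print(imaging.camera_info(n))
E
```

```text
pics
{'time_s': 0.0, 'joints': array([-5.62602350e+01,  2.05926342e+01,  6.34643788e-01, -1.91448837e-02,
       -7.01348025e+01, -1.65062315e+01]), 'qd': array([-0.03338627, -0.13017616, -0.03666884, -0.05616967, -0.00511227,
       -0.01407098]), 'joint_torque': array([ 7.56708178e-04, -5.82724249e+01,  2.93054527e+01,  6.99665576e+00,
        7.05490995e-03, -1.89223783e-04]), 'tcp_pos': array([ 0.19980569, -0.64425531,  0.22561882]), 'eef_rot': array([ 1.79905917e+02, -9.11108054e-03, -1.62772979e+02]), 'contact_force': array([-0.57724396, -0.52327654, -0.09695344]), 'moment': array([-0.004876  ,  0.01148919,  0.03330968]), 'gripper_width': 0.08794760261570561}
0.0188
{'fx': 492.17029719112355, 'fy': 492.17029719112355, 'cx': 254.09757878504686, 'cy': 195.46116262010938, 'T': array([[ 0.82832908, -0.38904758,  0.4031289 ,  1.18212823],
       [ 0.5602297 ,  0.57994155, -0.59144779, -0.88177649],
       [-0.00368986,  0.71575819,  0.69833846,  1.13208469],
       [ 0.        ,  0.        ,  0.        ,  1.        ]])}
{'fx': 428.27408113014263, 'fy': 428.27408113014263, 'cx': 253.07220268339077, 'cy': 186.83962425318822, 'T': array([[ 0.00793693,  0.99505258, -0.09903221,  0.46502742],
       [-0.99962571,  0.01048814,  0.0252674 ,  0.01798044],
       [ 0.02618105,  0.09879459,  0.99476338,  1.34288586],
       [ 0.        ,  0.        ,  0.        ,  1.        ]])}
```

View pics/scene0.png

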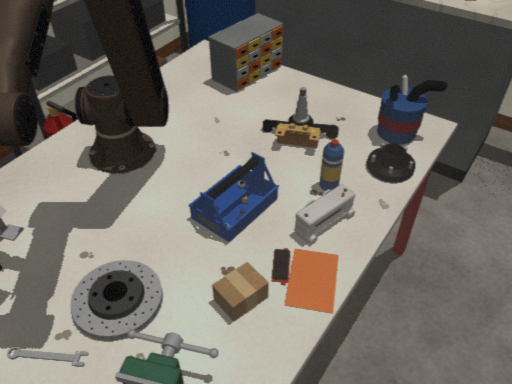

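View pics/top0.png

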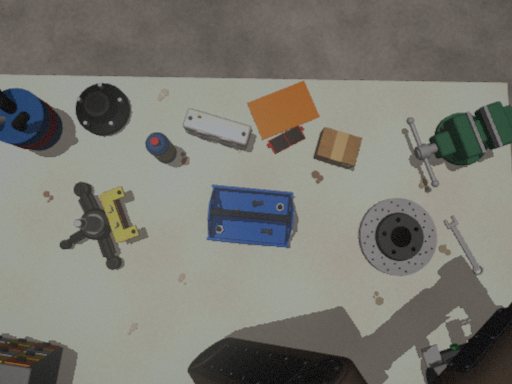

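The top picture shows the tote at about (251,215), the knuckle's axle at about (85,223), the can at (160,147), the caliper at (217,128) and the disc at (398,236). Next I measure these with depth.

```bash
cat > h.py <<'E'
import numpy as np
from plant import status, imaging, r
def cloud(d,ci):
    v,u=np.mgrid[0:d.shape[0],0:d.shape[1]]
    P=np.stack([(u-ci['cx'])/ci['fx']*d,-(v-ci['cy'])/ci['fy']*d,-d],-1)
    W=P@ci['T'][:3,:3].T+ci['T'][:3,3]; W[d==0]=np.nan
    return W
E
python3 - <<'E'
from h import *
import cv2
for n in("top","scene"):
    d=np.load(f"pics/{n}0.npy");p=np.load(f"pics/{n}0c.npy");W=cloud(d,imaging.camera_info(n))
    hsv=cv2.cvtColor(p,cv2.COLOR_BGR2HSV); x,y,z=W[...,0],W[...,1],W[...,2]
    print(n,"bench z",np.nanmedian(z[(abs(z)<.02)]))
    reg=(abs(y)<.2)&(x>.25)&(x<.56)&(z>.02)
    blue=(hsv[...,0]>100)&(hsv[...,0]<130)&(hsv[...,1]>100)&reg
    q=W[reg&(z<.16)&(z>.03)][:,:2].astype(np.float32); print("tote rect",cv2.minAreaRect(q))
    bar=reg&(z>.118)&(z<.15)&(hsv[...,2]<80)
    b=W[bar]; m=np.median(b,0); c=b.mean(0); 
    w,V=np.linalg.eigh(np.cov((b-c)[:,:2].T)); s=(b-c)[:,:2]@V
    print("bar n",len(b),"c",c,"ang",np.degrees(np.arctan2(V[1,1],V[0,1])),"ext",s.min(0),s.max(0),(s.min(0)+s.max(0))/2, np.percentile(b[:,2],[5,50,95]))
    k=(y>.25)&(y<.6)&(x>.2)&(x<.6)
    for lo,hi in((.12,.16),(.16,.19),(.185,.21)):
        a=W[k&(z>lo)&(z<hi)]
        if len(a): print("k",lo,len(a),a.mean(0),a.min(0),a.max(0))
    for nm,bx in dict(can=(.45,.65,.15,.35),cal=(.5,.75,.0,.2)).items():
        a=W[(x>bx[0])&(x<bx[1])&(y>bx[2])&(y<bx[3])&(z>.04)]
        print(nm,a.min(0),a.max(0))
    a=W[k&(z>.03)&(z<.15)]; print("knuckle ext",a.min(0),a.max(0))
    ye=k&(hsv[...,0]>20)&(hsv[...,0]<35)&(hsv[...,1]>120)&(z>.03); a=W[ye]; print("yel",len(a),a.mean(0))
E
```

```text
top bench z 5.1358337519902264e-05
tote rect ((0.4972226321697235, -0.005269825458526611), (0.24259059131145477, 0.14533396065235138), 85.18619537353516)
bar n 496 c [ 0.50662828 -0.00350626  0.14116247] ang 85.13615528739962 ext [-0.01983019 -0.11623299] [0.02555309 0.11302902] [ 0.00286145 -0.00160198] [0.13624845 0.1414588  0.14582949]
k 0.12 95 [0.47900488 0.43957494 0.14039488] [0.46256099 0.43075992 0.12061261] [0.49629322 0.45966165 0.15996715]
k 0.16 59 [0.47926192 0.44310995 0.17227465] [0.46529336 0.43562756 0.16040811] [0.49241329 0.45929957 0.1887303 ]
k 0.185 64 [0.47942831 0.44903641 0.19609281] [0.47041894 0.43964587 0.18617542] [0.48915286 0.46239543 0.20205861]
can [0.45177167 0.3213414  0.06021756] [0.47542848 0.34999512 0.07399167]
cal [0.50045694 0.00056572 0.04028662] [0.74993401 0.14256695 0.14827391]
knuckle ext [0.34427448 0.32062303 0.03002643] [0.59897023 0.56288907 0.14941851]
yel 468 [0.50508833 0.3917328  0.06654782]
scene bench z -0.0004661528498104417
tote rect ((0.49403542280197144, -0.005514591932296753), (0.24974483251571655, 0.14360572397708893), 86.7003173828125)
bar n 610 c [ 0.51291305 -0.01246039  0.1353974 ] ang 84.35654499383564 ext [-0.01990611 -0.115897  ] [0.03038182 0.12739947] [0.00523786 0.00575124] [0.12187749 0.13802457 0.14390542]
k 0.12 100 [0.48829485 0.44251351 0.13885934] [0.4641345  0.42980737 0.12008712] [0.50378854 0.46192772 0.15994773]
k 0.16 63 [0.48637814 0.4465148  0.17435098] [0.46793094 0.43621759 0.16083049] [0.49762405 0.4658731  0.18983579]
k 0.185 36 [0.48525603 0.44875276 0.19336379] [0.47185718 0.43763673 0.1851228 ] [0.4966246  0.4611425  0.19989561]
can [0.45003908 0.3212574  0.05499387] [0.47929188 0.34968838 0.07123753]
cal [5.00228482e-01 1.43202187e-05 4.00607179e-02] [0.74996763 0.11598798 0.1485933 ]
knuckle ext [0.34994973 0.3212574  0.03012408] [0.59951578 0.53109179 0.14999866]
yel 16 [0.5188172  0.40522679 0.06423992]
```

Run:
```python
from h import *
import cv2
for n in("top","scene"):
    d=np.load(f"pics/{n}0.npy");p=np.load(f"pics/{n}0c.npy");W=cloud(d,imaging.camera_info(n))
    x,y,z=W[...,0],W[...,1],W[...,2]
    sel=(abs(y)<.08)&(x>.4)&(x<.6)&(z>.1)&(z<.16)
    b=W[sel]; k=np.polyfit(b[:,1],b[:,0],1)
    res=b[:,0]-np.polyval(k,b[:,1])
    print(n,"bar x at y=0",k[1],"ang",np.degrees(np.arctan2(1,k[0])),"width",np.percentile(res,[2,98]),"z",np.percentile(b[:,2],[5,50,95]))
    # long extents along tote x
    up=W[(abs(y)<.16)&(x>.4)&(x<.58)&(z>.125)&(z<.16)]; print("y ext",np.percentile(up[:,1],[.5,99.5]))
    for lo,hi in((.045,.075),):
        a=W[(abs(y)<.16)&(x>.38)&(x<.62)&(z>lo)&(z<hi)]; print("rim",np.percentile(a,[1,99],axis=0), cv2.minAreaRect(a[:,:2].astype(np.float32)))
    # other objects via components above 0.012
    m=((z>.012)&(x>.25)&(x<.85)&(abs(y)<.62)).astype(np.uint8)
    N,L,st,_=cv2.connectedComponentsWithStats(m)
    for i in range(1,N):
        if st[i,4]>150:
            a=W[L==i]; print(i,st[i,4],"rect",[np.round(q,3) for q in cv2.minAreaRect(a[:,:2].astype(np.float32))],"zmax",round(np.percentile(a[:,2],99),3))
```

```text
top bar x at y=0 0.5077281303663759 ang 85.14244092481447 width [-0.0087644   0.00887626] z [0.13715844 0.14155698 0.14603255]
y ext [-0.12703919  0.11250857]
rim [[ 0.41683365 -0.13154811  0.04707598]
 [ 0.5972482   0.1179613   0.07043114]] ((0.507411777973175, -0.006625741720199585), (0.24517099559307098, 0.1661495417356491), 85.06098937988281)
1 1467 rect [array([0.778, 0.599]), array([0.042, 0.136]), np.float64(89.955)] zmax 0.228
2 1447 rect [array([0.804, 0.458]), array([0.092, 0.165]), np.float64(0.135)] zmax 0.08
3 1654 rect [array([0.771, 0.096]), array([0.2  , 0.067]), np.float64(73.831)] zmax 0.097
4 1955 rect [array([ 0.704, -0.556]), array([0.212, 0.149]), np.float64(5.675)] zmax 0.178
5 376 rect [array([ 0.753, -0.122]), array([0.042, 0.101]), np.float64(27.505)] zmax 0.023
6 1356 rect [array([ 0.72 , -0.276]), array([0.121, 0.093]), np.float64(73.551)] zmax 0.076
7 661 rect [array([0.703, 0.257]), array([0.064, 0.064]), np.float64(0.465)] zmax 0.188
8 2963 rect [array([0.476, 0.434]), array([0.232, 0.247]), np.float64(79.082)] zmax 0.197
9 1535 rect [array([ 0.507, -0.
[... 904 characters left out ...]
18]), array([0.283, 0.149]), np.float64(21.339)] zmax 0.194
10 1251 rect [array([0.783, 0.597]), array([0.045, 0.134]), np.float64(89.984)] zmax 0.153
11 2882 rect [array([0.772, 0.141]), array([0.148, 0.295]), np.float64(10.982)] zmax 0.182
12 652 rect [array([0.807, 0.441]), array([0.087, 0.131]), np.float64(0.173)] zmax 0.079
13 2769 rect [array([ 0.51 , -0.006]), array([0.252, 0.17 ]), np.float64(84.653)] zmax 0.145
17 385 rect [array([ 0.756, -0.121]), array([0.042, 0.105]), np.float64(28.099)] zmax 0.021
18 7371 rect [array([ 0.57 , -0.482]), array([0.241, 0.488]), np.float64(81.609)] zmax 0.176
19 1965 rect [array([ 0.723, -0.275]), array([0.122, 0.095]), np.float64(73.38)] zmax 0.074
```

```bash
cat > opt.py <<'E'
import numpy as np
from scipy.spatial.transform import Rotation as Ro
AX=np.array([.480,.449])
def box(cx,cy,cz,sx,sy,sz,s=.008):
    g=[np.linspace(c-l/2,c+l/2,max(2,int(l/s)+1)) for c,l in((cx,sx),(cy,sy),(cz,sz))]
    return np.stack(np.meshgrid(*g,indexing='ij'),-1).reshape(-1,3)
TOTE=np.vstack([box(0,0,.0025,.24,.16,.005)]+[box(s*.1175,0,.03,.005,.16,.06) for s in(1,-1)]+[box(0,s*.0775,.03,.24,.005,.06) for s in(1,-1)]+[box(s*.1175,0,.0725,.005,.05,.145) for s in(1,-1)])
def rot(yaw,tau,al): # tilt tau toward tote azimuth al
    a=np.radians(al); ax=np.array([-np.sin(a),np.cos(a),0])
    return Ro.from_euler('z',yaw,degrees=True).as_matrix()@Ro.from_rotvec(np.radians(tau)*ax).as_matrix()
def kn(P):
    rr=np.hypot(P[:,0]-AX[0],P[:,1]-AX[1]); z=P[:,2]
    rax=np.interp(z,[.068,.198],[.030,.0105])
    dz=np.maximum(z-.198,0); dr=np.maximum(rr-rax,0); d1=np.hypot(dr,dz)
    d2=np.hypot(np.maximum(rr-.15,0),np.maximum(z-.076,0))
    d3=np.hypot(np.maximum(rr-.049,0),np.maximum(z-.07,0))
    return min(d1.min(),d2.min(),d3.min())
def can(P):
    return np.hypot(np.maximum(np.hypot(P[:,0]-.703,P[:,1]-.257)-.033,0),np.maximum(P[:,2]-.188,0)).min()
E
python3 - <<'E'
from opt import *
GR=box(-.0,0,.13+.047+.1,.19,.19,.2,.03)
for ysign in(-1,1):
  for tau,al in((35,30),):
    R0=None;out=[]
    for yaw in range(40,151,10):
        R=rot(yaw,tau,ysign*al); c=np.array([.115,ysign*.075,.005])
        best=None
        for ang in range(-180,180,15):
          for rad in (.09,.1,.11,.12):
            for z in(.15,.17,.19):
                C=np.array([AX[0]+rad*np.cos(np.radians(ang)),AX[1]+rad*np.sin(np.radians(ang)),z])
                D=np.linalg.norm(C-np.r_[AX,.15])
                if D>.125: continue
                t=C-R@c; P=TOTE@R.T+t
                G=GR@R.T+t
                h=R@np.array([0,0,.13])+t
                if not .38<np.hypot(*h[:2])<.75: continue
                cl=min(kn(P),can(P),kn(G),can(G))
                s=min(cl,.04)-.3*D
                if best is None or s>best[0]: best=(s,cl,D,ang,rad,z,np.round(h,3),np.round(np.hypot(*h[:2]),3),np.round(R[:,2],2))
        print(ysign,yaw,best)
E
```

```text
-1 40 (np.float64(0.013000000000000012), np.float64(0.04177816887505458), np.float64(0.08999999999999997), -180, 0.09, 0.15, array([0.349, 0.449, 0.331]), np.float64(0.569), array([0.56, 0.1 , 0.82]))
-1 50 (np.float64(0.013000000000000012), np.float64(0.044038999905960455), np.float64(0.08999999999999997), -180, 0.09, 0.15, array([0.349, 0.442, 0.331]), np.float64(0.563), array([0.54, 0.2 , 0.82]))
-1 60 (np.float64(0.013000000000000012), np.float64(0.047870133669383814), np.float64(0.08999999999999997), -180, 0.09, 0.15, array([0.351, 0.435, 0.331]), np.float64(0.559), array([0.5 , 0.29, 0.82]))
-1 70 (np.float64(0.013000000000000012), np.float64(0.05288866068038952), np.float64(0.08999999999999997), -180, 0.09, 0.15, array([0.354, 0.429, 0.331]), np.float64(0.556), array([0.44, 0.37, 0.82]))
-1 80 (np.float64(0.013000000000000012), np.float64(0.05652095561396125), np.float64(0.08999999999999997), -180, 0.09, 0.15, array([0.358, 0.423, 0.331]), np.float64(0.554), array([0.37, 0.44, 0.82]))
-1 90 (np.float64(0.013000000000000012), np.float64(0.057645864409318626), np.float64(0.08999
[... 3035 characters left out ...]
, 0.09, 0.15, array([0.609, 0.435, 0.331]), np.float64(0.748), array([-0.5 ,  0.29,  0.82]))
1 130 (np.float64(0.012999999999999998), np.float64(0.04242000114882147), np.float64(0.09000000000000001), -60, 0.09, 0.15, array([0.566, 0.364, 0.331]), np.float64(0.673), array([-0.54,  0.2 ,  0.82]))
1 140 (np.float64(0.012999999999999994), np.float64(0.04565540569668968), np.float64(0.09000000000000002), -30, 0.09, 0.15, array([0.599, 0.404, 0.331]), np.float64(0.723), array([-0.56,  0.1 ,  0.82]))
1 150 (np.float64(0.012999999999999994), np.float64(0.0464369507447188), np.float64(0.09000000000000002), -30, 0.09, 0.15, array([0.599, 0.411, 0.331]), np.float64(0.726), array([-0.57,  0.  ,  0.82]))
```

Run:
```python
from opt import *
GR=box(0,0,.13+.047+.1,.19,.19,.2,.03)
for yaw in(90,100,110,120,130):
  for ang in(-180,-165,-150,-135):
    R=rot(yaw,35,-28); c=np.array([.115,-.075,.005]); C=np.r_[AX+.098*np.array([np.cos(np.radians(ang)),np.sin(np.radians(ang))]),.165]
    t=C-R@c; P=TOTE@R.T+t; h=R@[0,0,.13]+t
    dist=[round(float(np.linalg.norm(R@[sx*.115,sy*.075,.005]+t-np.r_[AX,.15])),3) for sx in(1,-1) for sy in(1,-1)]
    print(yaw,ang,"clr",round(kn(P),3),round(kn(GR@R.T+t),3),"minz",round(P[:,2].min(),3),"h",np.round(h,3),"zt",np.round(R[:,2],2),dist)
```

```text
90 -180 clr 0.07 0.13 minz 0.157 h [0.352 0.419 0.346] zt [0.27 0.51 0.82] [0.249, 0.099, 0.339, 0.251]
90 -165 clr 0.065 0.12 minz 0.157 h [0.356 0.394 0.346] zt [0.27 0.51 0.82] [0.245, 0.099, 0.351, 0.27]
90 -150 clr 0.058 0.114 minz 0.157 h [0.365 0.37  0.346] zt [0.27 0.51 0.82] [0.239, 0.099, 0.36, 0.288]
90 -135 clr 0.053 0.113 minz 0.157 h [0.381 0.35  0.346] zt [0.27 0.51 0.82] [0.228, 0.099, 0.365, 0.302]
100 -180 clr 0.07 0.138 minz 0.157 h [0.358 0.414 0.346] zt [0.18 0.55 0.82] [0.248, 0.099, 0.329, 0.237]
100 -165 clr 0.069 0.126 minz 0.157 h [0.361 0.389 0.346] zt [0.18 0.55 0.82] [0.248, 0.099, 0.343, 0.257]
100 -150 clr 0.063 0.117 minz 0.157 h [0.371 0.365 0.346] zt [0.18 0.55 0.82] [0.244, 0.099, 0.355, 0.276]
100 -135 clr 0.056 0.113 minz 0.157 h [0.387 0.345 0.346] zt [0.18 0.55 0.82] [0.235, 0.099, 0.362, 0.293]
110 -180 clr 0.067 0.145 minz 0.157 h [0.364 0.411 0.346] zt [0.08 0.57 0.82] [0.247, 0.099, 0.317, 0.223]
110 -165 clr 0.07 0.134 minz 0.157 h [0.368 0.385 0.346] zt [0.08 0.57 0.82] [0.249, 0.099, 0.334, 0.244]
110 -150 clr 0.068 0.123 minz 0.157 h [0.
[... 344 characters left out ...]
0.02  0.57  0.82] [0.248, 0.099, 0.323, 0.23]
120 -150 clr 0.07 0.13 minz 0.157 h [0.384 0.359 0.346] zt [-0.02  0.57  0.82] [0.249, 0.099, 0.339, 0.251]
120 -135 clr 0.065 0.12 minz 0.157 h [0.4   0.339 0.346] zt [-0.02  0.57  0.82] [0.245, 0.099, 0.351, 0.27]
130 -180 clr 0.053 0.159 minz 0.157 h [0.378 0.407 0.346] zt [-0.12  0.56  0.82] [0.238, 0.099, 0.292, 0.197]
130 -165 clr 0.064 0.149 minz 0.157 h [0.382 0.382 0.346] zt [-0.12  0.56  0.82] [0.245, 0.099, 0.311, 0.216]
130 -150 clr 0.07 0.138 minz 0.157 h [0.392 0.358 0.346] zt [-0.12  0.56  0.82] [0.248, 0.099, 0.329, 0.237]
130 -135 clr 0.069 0.126 minz 0.157 h [0.407 0.338 0.346] zt [-0.12  0.56  0.82] [0.248, 0.099, 0.343, 0.257]
```

Emit:
apply_moves:
  moves:
    - [0,0,-0.3,0,0,0]
    - [0,0,-0.6,0,0,0]
    - [0,0,-0.6,0,0,0]
  hand: -1

```text
time_s: 0.48
tcp_pos: [0.2003, -0.6463, 0.3518]
eef_rot: [-179.6, 0.0, -162.8]
contact_force: [-0.1, 0.2, -1.2]
gripper_width: 0.0873
```

```bash
cat > mv.py <<'E'
from opt import *
from plant import status
def rel(p,Rt,verbose=True):
    s=status.get_state(); R0=Ro.from_euler('xyz',s['eef_rot'],degrees=True)
    dp=R0.inv().apply(np.array(p)-s['tcp_pos'])/.2; rv=np.degrees((R0.inv()*Rt).as_rotvec())/90
    print("shift",np.round(dp,3),"turn",np.round(rv,3),"t",s['time_s'],"tcp",np.round(s['tcp_pos'],4),np.round(s['eef_rot'],2),"w",round(s['gripper_width'],4),"j",np.round(s['joints'],1)); return dp,rv
def Rt(yaw,pitch=0,roll=180): return Ro.from_euler('xyz',[roll,pitch,yaw],degrees=True)
def tote2tool(Rm): return Ro.from_matrix(Rm@np.diag([-1,1,-1]))
E
python3 -c "
from mv import *
rel([.508,-.007,.25],Rt(-94.9))"
```

```text
shift [-2.416  2.601  0.491] turn [-0.005 -0.002 -0.754] t 0.475 tcp [ 0.2003 -0.6463  0.3518] [-1.7956e+02  4.0000e-02 -1.6277e+02] w 0.0873 j [-56.3  17.8  12.6   0.1 -84.4 -16.5]
```

Emit:
apply_moves:
  moves:
    - [-0.2,0.22,0,0,0,-0.06]
    - [-0.42,0.45,0,0,0,-0.12]
    - [-0.64,0.69,0,0,0,-0.18]
    - [-0.86,0.93,0,0,0,-0.25]
    - [-0.92,1.0,0,0,0,-0.25]

```text
time_s: 1.1
tcp_pos: [0.3174, -0.398, 0.3502]
eef_rot: [-179.6, -0.1, -140.0]
contact_force: [0.2, -0.9, 0.2]
gripper_width: 0.088
```

```bash
python3 -c "
from mv import *
rel([.508,-.007,.25],Rt(-94.9))"
```

```text
shift [-1.987  0.89   0.491] turn [-0.004 -0.003 -0.502] t 1.1 tcp [ 0.3174 -0.398   0.3502] [-1.7959e+02 -9.0000e-02 -1.4004e+02] w 0.088 j [-29.1   1.   -8.    0.2 -80.6 -21. ]
```

Emit:
apply_moves:
  moves:
    - [-0.25,0.11,0,0,0,-0.06]
    - [-0.5,0.22,0,0,0,-0.12]
    - [-0.75,0.33,0,0,0,-0.18]
    - [-1.0,0.45,0,0,0,-0.25]
    - [-1.0,0.45,0,0,0,-0.25]

```text
time_s: 1.72
tcp_pos: [0.4138, -0.1976, 0.3485]
eef_rot: [-179.7, -0.2, -117.2]
contact_force: [-0.4, 0.1, 0.7]
gripper_width: 0.0873
```

```bash
python3 -c "
from mv import *
rel([.508,-.007,.25],Rt(-94.9))"
```

```text
shift [-1.065  0.019  0.488] turn [-0.003 -0.003 -0.248] t 1.725 tcp [ 0.4138 -0.1976  0.3485] [-179.7    -0.22 -117.18] w 0.0873 j [ -0.5  -4.1 -13.3   0.3 -80.7 -26.7]
```

Emit:
apply_moves:
  moves:
    - [-0.25,0,0.1,0,0,-0.06]
    - [-0.5,0.01,0.2,0,0,-0.12]
    - [-0.75,0.015,0.3,0,0,-0.18]
    - [-1.0,0.02,0.4,0,0,-0.248]
    - [-1.0,0.02,0.4,0,0,-0.248]
    - [-1.0,0.02,0.4,0,0,-0.248]

```text
time_s: 2.48
tcp_pos: [0.5016, -0.0189, 0.2674]
eef_rot: [-179.9, -0.4, -94.9]
contact_force: [-0.0, -0.4, -0.4]
gripper_width: 0.0879
```

```bash
python3 -c "
from mv import *
import cv2
from h import *
rel([.508,-.007,.25],Rt(-94.9))
ci=imaging.camera_info('wrist'); p,d=imaging.capture('wrist'); cv2.imwrite('pics/wrist1.png',p); np.save('pics/wrist1.npy',d)
W=cloud(d,ci);x,y,z=W[...,0],W[...,1],W[...,2]
b=W[(abs(y)<.08)&(x>.4)&(x<.6)&(z>.1)&(z<.16)]
if len(b)>20:
  k=np.polyfit(b[:,1],b[:,0],1); print(len(b),k,np.degrees(np.arctan2(1,k[0])),np.median(b[:,2]),'x at -.007',np.polyval(k,-.007))
"
```

```text
shift [-0.063 -0.027  0.087] turn [-0.001 -0.004 -0.   ] t 2.475 tcp [ 0.5016 -0.0189  0.2674] [-179.87   -0.36  -94.91] w 0.0879 j [ 20.6   2.5 -17.2   0.4 -70.4 -25.7]
3021 [0.08433094 0.50799473] 85.17959871249364 0.14203853606913097 x at -.007 0.5074044111234303
```

View pics/wrist1.png

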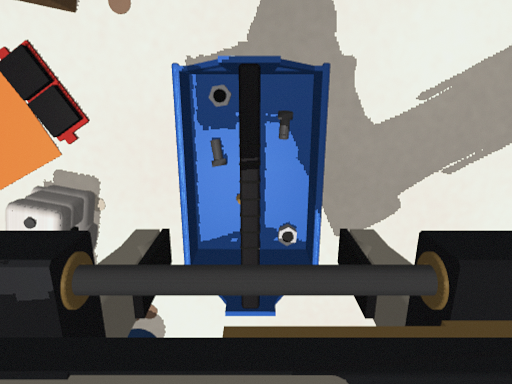

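The wrist picture shows the bar centred between the fingers, running down column 250. The nuts are at (219,95) and (288,235), the dark bolts at (219,150) and (285,122), and the yellow bolt under the bar at (239,198). I go down to the bar.

```bash
python3 -c "
from mv import *
rel([.507,-.012,.112],Rt(-94.9))"
```

```text
shift [-0.043 -0.021  0.779] turn [-0.002 -0.004 -0.   ] t 2.525 tcp [ 0.5016 -0.0192  0.2679] [-179.82   -0.33  -94.94] w 0.0877 j [ 20.6   2.4 -17.1   0.4 -70.4 -25.7]
```

Emit:
apply_moves:
  moves:
    - [-0.043,-0.021,0.1,0,-0.004,0]
    - [-0.043,-0.021,0.25,0,-0.004,0]
    - [-0.043,-0.021,0.4,0,-0.004,0]
    - [-0.043,-0.021,0.52,0,-0.004,0]
    - [-0.043,-0.021,0.62,0,-0.004,0]
    - [-0.043,-0.021,0.7,0,-0.004,0]
    - [-0.043,-0.021,0.76,0,-0.004,0]
    - [-0.043,-0.021,0.78,0,-0.004,0]
    - [-0.043,-0.021,0.78,0,-0.004,0]
    - [-0.043,-0.021,0.78,0,-0.004,0]

```text
time_s: 3.78
tcp_pos: [0.5074, -0.0119, 0.1125]
eef_rot: [-179.8, 0.0, -94.9]
contact_force: [0.1, 0.6, 0.2]
gripper_width: 0.0877
```

```bash
python3 -c "
from mv import *
rel([.507,-.012,.112],Rt(-94.9))"
```

```text
shift [0.001 0.002 0.002] turn [-0.003  0.001 -0.001] t 3.775 tcp [ 0.5074 -0.0119  0.1125] [-1.7975e+02  5.0000e-02 -9.4950e+01] w 0.0877 j [ 20.9  10.9 -29.3   0.1 -49.6 -25.9]
```

Close on the bar.

Emit:
apply_moves:
  moves:
    - [0,0,0,0,0,0]
    - [0,0,0,0,0,0]
    - [0,0,0,0,0,0]
    - [0,0,0,0,0,0]
    - [0,0,0,0,0,0]
    - [0,0,0,0,0,0]
    - [0,0,0,0,0,0]
    - [0,0,0,0,0,0]
  hand: 1
  grip_force: 55

```text
time_s: 4.78
tcp_pos: [0.5073, -0.0119, 0.1124]
eef_rot: [-179.8, 0.0, -94.9]
contact_force: [0.7, -0.4, -0.3]
gripper_width: 0.0177
```

Emit:
apply_moves:
  moves:
    - [0,0,-0.03,0,0,0]
    - [0,0,-0.08,0,0,0]
    - [0,0,-0.15,0,0,0]
    - [0,0,-0.24,0,0,0]
    - [0,0,-0.34,0,0,0]
    - [0,0,-0.45,0,0,0]
    - [0,0,-0.56,0,0,0]
    - [0,0,-0.67,0,0,0]
    - [0,0,-0.77,0,0,0]
    - [0,0,-0.85,0,0,0]
    - [0,0,-0.9,0,0,0]
    - [0,0,-0.92,0,0,0]

```text
time_s: 6.28
tcp_pos: [0.5065, -0.012, 0.2969]
eef_rot: [-179.8, 0.1, -94.9]
contact_force: [-0.3, -0.6, -6.2]
gripper_width: 0.0177
```

```bash
python3 -c "
from mv import *
rel([.507,-.012,.112],Rt(-94.9))
from h import *
import cv2
p,d=imaging.capture('scene'); cv2.imwrite('pics/s2.png',p)
"
```

```text
shift [0.001 0.001 0.924] turn [-0.003  0.001 -0.001] t 6.275 tcp [ 0.5065 -0.012   0.2969] [-1.7975e+02  6.0000e-02 -9.4950e+01] w 0.0177 j [ 20.9   2.  -13.7   0.1 -74.1 -25.9]
```

View pics/s2.png

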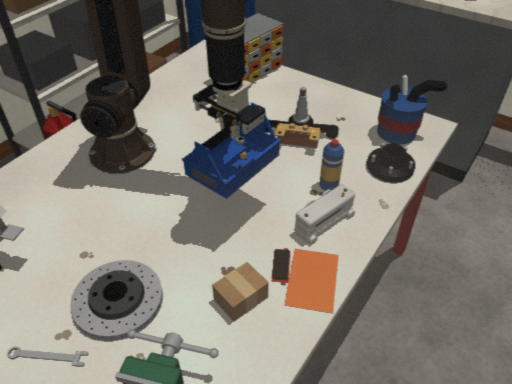

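```bash
cat >> mv.py <<'E'
PT=np.array([-.0049,.0002,.1125])
def tool_for(R,t): return R@PT+t, tote2tool(R)
def final(yaw=120,ang=-150,rad=.098,z=.165,tau=35,al=-28):
    R=rot(yaw,tau,al); C=np.r_[AX+rad*np.array([np.cos(np.radians(ang)),np.sin(np.radians(ang))]),z]
    return R,C-R@np.array([.115,-.075,.005])
E
python3 -c "
from mv import *
rel([.40,.25,.34],tote2tool(rot(120,0,0)))
R,t=final(); p,q=tool_for(R,t); rel(p,q); print(p)
"
```

```text
shift [-1.259  0.643 -0.217] turn [-0.003 -0.    -0.388] t 6.325 tcp [ 0.5065 -0.012   0.2969] [-1.7975e+02  5.0000e-02 -9.4950e+01] w 0.0174 j [ 20.9   2.  -13.7   0.1 -74.1 -25.9]
shift [-1.73   0.749 -0.187] turn [-0.075  0.388 -0.377] t 6.325 tcp [ 0.5065 -0.012   0.2969] [-1.7975e+02  5.0000e-02 -9.4950e+01] w 0.0174 j [ 20.9   2.  -13.7   0.1 -74.1 -25.9]
[0.38691152 0.34570016 0.33403045]
```

Emit:
apply_moves:
  moves:
    - [-0.02,0.01,-0.01,0,0,-0.01]
    - [-0.06,0.03,-0.02,0,0,-0.02]
    - [-0.13,0.065,-0.03,0,0,-0.04]
    - [-0.22,0.11,-0.05,0,0,-0.07]
    - [-0.33,0.165,-0.07,0,0,-0.1]
    - [-0.44,0.22,-0.09,0,0,-0.135]
    - [-0.55,0.275,-0.11,0,0,-0.17]
    - [-0.66,0.33,-0.13,0,0,-0.205]
    - [-0.77,0.39,-0.15,0,0,-0.24]
    - [-0.86,0.435,-0.165,0,0,-0.265]
    - [-0.92,0.465,-0.175,0,0,-0.28]
    - [-0.95,0.48,-0.18,0,0,-0.29]

```text
time_s: 7.82
tcp_pos: [0.4266, 0.1864, 0.3328]
eef_rot: [-179.8, -0.1, -68.7]
contact_force: [-0.6, -0.8, -6.4]
gripper_width: 0.0179
```

```bash
python3 -c "
from mv import *
rel([.40,.25,.34],tote2tool(rot(120,0,0)))
"
```

```text
shift [-0.345  0.008 -0.037] turn [-0.003 -0.001 -0.097] t 7.825 tcp [0.4266 0.1864 0.3328] [-1.7975e+02 -6.0000e-02 -6.8720e+01] w 0.0179 j [ 48.1  -3.1 -14.2   0.2 -78.7 -26.8]
```

Emit:
apply_moves:
  moves:
    - [-0.03,0,0,0,0,-0.01]
    - [-0.08,0,-0.01,0,0,-0.025]
    - [-0.15,0,-0.02,0,0,-0.045]
    - [-0.22,0,-0.03,0,0,-0.065]
    - [-0.28,0.005,-0.04,0,0,-0.08]
    - [-0.32,0.008,-0.04,0,0,-0.09]
    - [-0.34,0.008,-0.04,0,0,-0.097]
    - [-0.345,0.008,-0.04,0,0,-0.097]

```text
time_s: 8.82
tcp_pos: [0.3999, 0.2502, 0.3406]
eef_rot: [-179.8, -0.1, -60.0]
contact_force: [0.5, 0.9, -6.8]
gripper_width: 0.0176
```

```bash
python3 -c "
from mv import *
for tau in (20,35):
  R=rot(120,tau,-28)
  # tilt keeping handle in place
  p=np.array([.40,.25,.34]); rel(p,tote2tool(R))
  t=p-R@PT; P=TOTE@R.T+t; print(kn(P),P[:,2].min())
"
```

```text
shift [0.001 0.    0.003] turn [-0.107  0.195 -0.   ] t 8.825 tcp [0.3999 0.2502 0.3406] [-1.7978e+02 -1.1000e-01 -5.9970e+01] w 0.0176 j [ 56.2  -2.6 -12.7   0.2 -79.7 -26.2]
0.10295125431058325 0.1836889337239314
shift [0.001 0.    0.003] turn [-0.185  0.342 -0.001] t 8.825 tcp [0.3999 0.2502 0.3406] [-1.7978e+02 -1.1000e-01 -5.9970e+01] w 0.0176 j [ 56.2  -2.6 -12.7   0.2 -79.7 -26.2]
0.08738029716020707 0.16299521544501222
```

Emit:
apply_moves:
  moves:
    - [0,0,0,-0.007,0.012,0]
    - [0,0,0,-0.018,0.033,0]
    - [0,0,0,-0.03,0.055,0]
    - [0,0,0,-0.041,0.075,0]
    - [0,0,0,-0.052,0.095,0]
    - [0,0,0,-0.063,0.115,0]
    - [0,0,0,-0.074,0.135,0]
    - [0,0,0,-0.085,0.155,0]
    - [0,0,0,-0.096,0.175,0]
    - [0,0,0,-0.104,0.19,0]
    - [0,0,0,-0.107,0.195,0]
    - [0,0,0,-0.107,0.195,0]

```text
time_s: 10.32
tcp_pos: [0.3999, 0.2503, 0.3405]
eef_rot: [170.3, -17.6, -58.5]
contact_force: [-0.2, 0.0, -6.5]
gripper_width: 0.0173
```

```bash
python3 -c "
from mv import *
R=rot(120,36,-28);p=np.array([.40,.25,.34]); rel(p,tote2tool(R))
from h import *
import cv2
p,d=imaging.capture('wrist'); cv2.imwrite('pics/w3.png',p)
p,d=imaging.capture('top'); cv2.imwrite('pics/t3.png',p)
"
```

```text
shift [ 0.001 -0.     0.003] turn [-0.083  0.157  0.   ] t 10.325 tcp [0.3999 0.2503 0.3405] [170.28 -17.58 -58.5 ] w 0.0173 j [ 64.    5.8 -10.6   9.2 -91.4 -35.3]
```

View pics/w3.png

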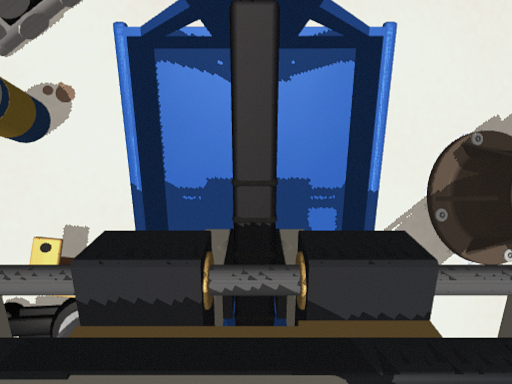

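View pics/t3.png

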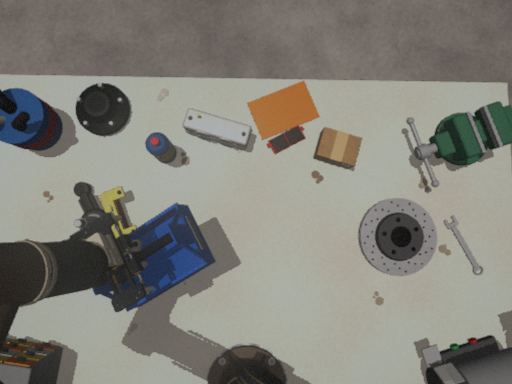

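The tote hangs without twisting in the grip, and the upper half of its floor is empty, so the parts have slid. I keep tilting.

Emit:
apply_moves:
  moves:
    - [0,0,0,-0.004,0.008,0]
    - [0,0,0,-0.012,0.022,0]
    - [0,0,0,-0.021,0.04,0]
    - [0,0,0,-0.03,0.057,0]
    - [0,0,0,-0.04,0.075,0]
    - [0,0,0,-0.049,0.093,0]
    - [0,0,0,-0.058,0.11,0]
    - [0,0,0,-0.067,0.127,0]
    - [0,0,0,-0.075,0.143,0]
    - [0,0,0,-0.081,0.153,0]
    - [0,0,0,-0.083,0.157,0]
    - [0,0,0,-0.083,0.157,0]

```text
time_s: 11.92
tcp_pos: [0.4, 0.2502, 0.3407]
eef_rot: [161.2, -31.2, -54.7]
contact_force: [0.3, -0.7, -6.3]
gripper_width: 0.0176
```

```bash
cat > look.py <<'E'
import sys
from h import *
from mv import *
import cv2
def toteT():
    s=status.get_state(); Rm=Ro.from_euler('xyz',s['eef_rot'],degrees=True).as_matrix()@np.diag([-1,1,-1]); return Rm,s['tcp_pos']-Rm@PT
def look(n,tag):
    ci=imaging.camera_info(n); Rm,t=toteT(); p,d=imaging.capture(n); cv2.imwrite(f'pics/{tag}.png',p); np.save(f'pics/{tag}.npy',d)
    return p,d,ci,Rm,t
def proj(P,ci):
    c=(np.atleast_2d(P)-ci['T'][:3,3])@ci['T'][:3,:3]
    return np.stack([ci['cx']+ci['fx']*c[:,0]/-c[:,2],ci['cy']-ci['fy']*c[:,1]/-c[:,2]],-1)
C8=np.array([[sx*.12,sy*.08,z] for z in(0,.06) for sx,sy in((1,1),(-1,1),(-1,-1),(1,-1))])
E
python3 - <<'E'
from look import *
R,t=final(120,-150,.098,.165,36,-28); p,q=tool_for(R,t); rel(p,q)
for n in('scene','top'):
    p,d,ci,Rm,t=look(n,n+'4')
    uv=proj(C8@Rm.T+t,ci)
    big=p.copy()
    for a in uv: cv2.circle(big,(int(a[0]),int(a[1])),2,(0,0,255),-1)
    c=uv.mean(0).astype(int); x0=max(0,c[0]-110);y0=max(0,c[1]-90)
    cv2.imwrite(f'pics/{n}4z.png',cv2.resize(big[y0:y0+180,x0:x0+220],None,fx=3.5,fy=3.3,interpolation=cv2.INTER_CUBIC)); print(n,x0,y0)
E
```

```text
shift [-0.391 -0.153 -0.267] turn [-0.  0. -0.] t 11.925 tcp [0.4    0.2502 0.3407] [161.23 -31.24 -54.72] w 0.0176 j [  67.9   13.4   -9.5   14.1 -100.3  -39.6]
scene 132 4
top 57 165
```

View pics/scene4z.png

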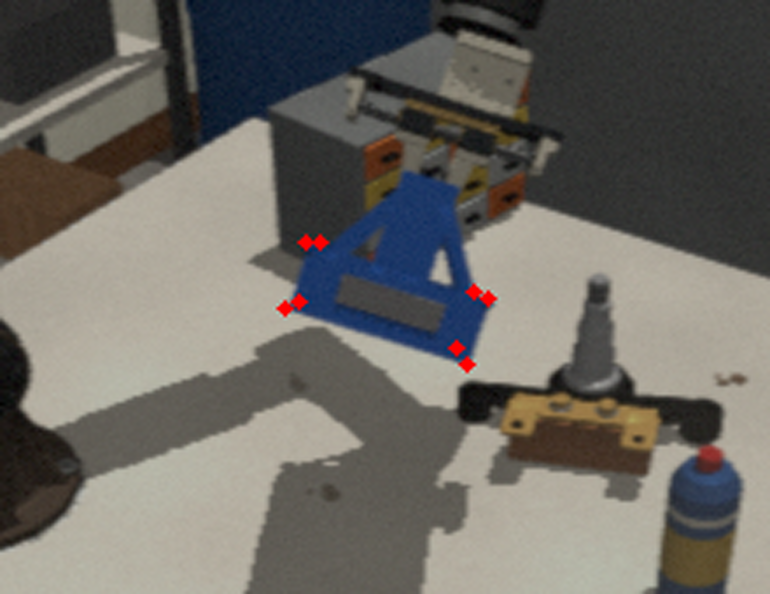

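View pics/top4z.png

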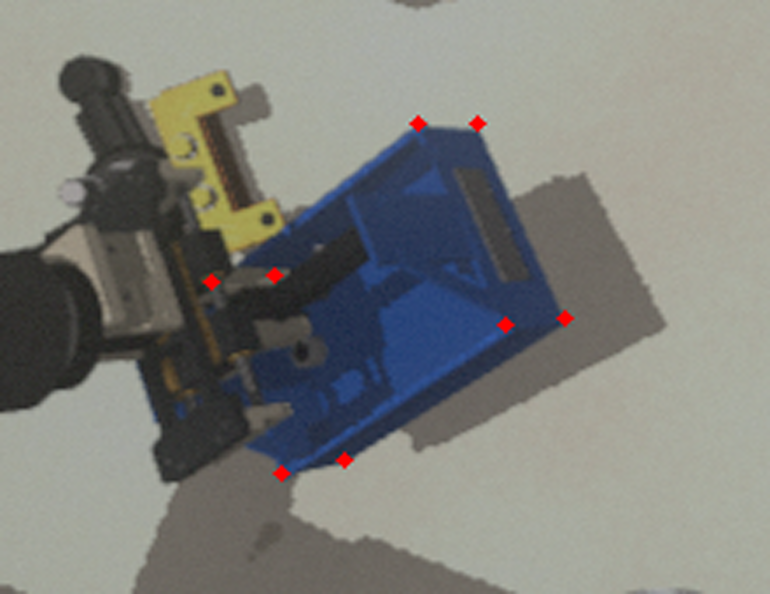

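The drawn model corners agree with the picture to a few mm, so the tote has not slipped in the grip. Next is the slow approach to the knuckle.

Emit:
apply_moves:
  moves:
    - [-0.01,-0.004,-0.007,0,0,0]
    - [-0.03,-0.012,-0.02,0,0,0]
    - [-0.07,-0.027,-0.048,0,0,0]
    - [-0.12,-0.047,-0.082,0,0,0]
    - [-0.17,-0.067,-0.116,0,0,0]
    - [-0.22,-0.086,-0.15,0,0,0]
    - [-0.27,-0.106,-0.184,0,0,0]
    - [-0.315,-0.123,-0.215,0,0,0]
    - [-0.35,-0.137,-0.239,0,0,0]
    - [-0.375,-0.147,-0.256,0,0,0]
    - [-0.387,-0.152,-0.265,0,0,0]
    - [-0.391,-0.153,-0.267,0,0,0]

```text
time_s: 13.52
tcp_pos: [0.3869, 0.3486, 0.3353]
eef_rot: [161.3, -31.2, -54.7]
contact_force: [0.3, 0.1, -6.2]
gripper_width: 0.0179
```

Run:
```python
from look import *
R,t=final(120,-150,.098,.165,36,-28); p,q=tool_for(R,t); rel(p,q)
s=status.get_state(); print(s['contact_force'],s['moment'])
for n in('scene','top','wrist'):
    p,d,ci,Rm,t=look(n,n+'5')
    Cd=Rm@[.115,-.075,.005]+t
    if n=='scene': print('corner',Cd,np.linalg.norm(Cd-np.r_[AX,.15]),'clr',kn(TOTE@Rm.T+t), 'tilt',np.degrees(np.arccos(Rm[2,2])))
    uv=proj(np.vstack([C8@Rm.T+t,Cd]),ci); print(n,uv[-1])
    big=p.copy()
    if n!='wrist':
        for a in uv: cv2.circle(big,(int(a[0]),int(a[1])),2,(0,0,255),-1)
    c=uv.mean(0).astype(int); x0=max(0,c[0]-110);y0=max(0,c[1]-90)
    if n!='wrist': cv2.imwrite(f'pics/{n}5z.png',cv2.resize(big[y0:y0+180,x0:x0+220],None,fx=3.5,fy=3.3,interpolation=cv2.INTER_CUBIC))
```

```text
shift [-0.001 -0.     0.001] turn [-0.001  0.001 -0.   ] t 13.525 tcp [0.3869 0.3486 0.3353] [161.26 -31.23 -54.75] w 0.0179 j [  72.3   20.4    0.4   11.8 -104.   -43. ]
[ 0.34127031  0.12892046 -6.1893148 ] [3.45540684 0.28170814 0.01630947]
corner [0.39537413 0.40014406 0.16539722] 0.09892175576438578 clr 0.06979012352750044 tilt 35.92636742274776
scene [273.79240724  94.91162328]
top [ 99.77256718 254.21885389]
wrist [174.94815218 311.53298225]
```

View pics/scene5z.png

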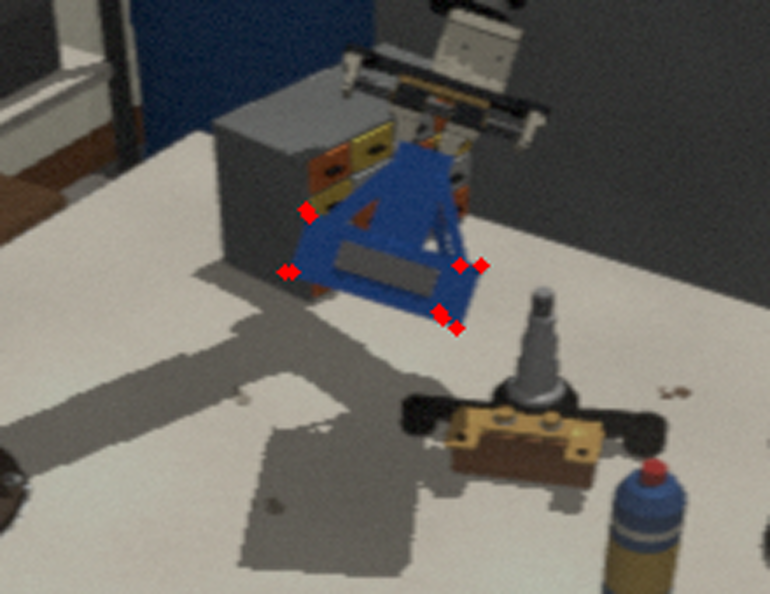

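View pics/top5z.png

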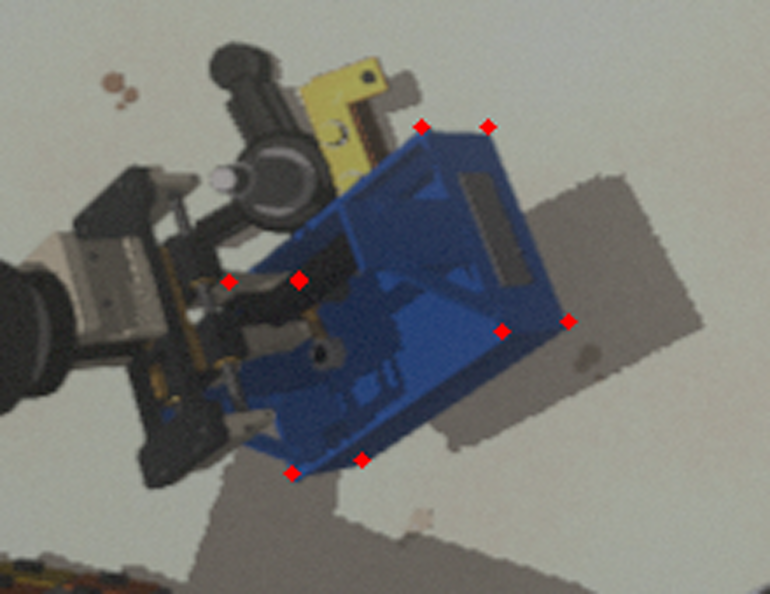

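View pics/wrist5.png

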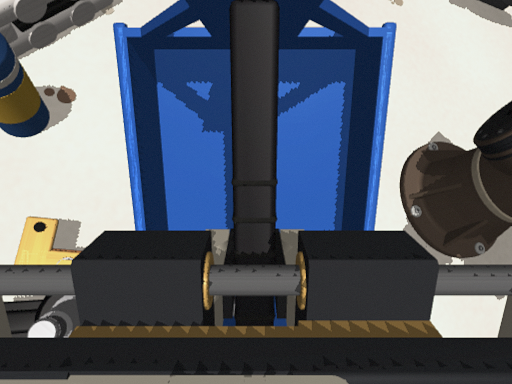

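The top crop shows something nut-like at zoomed (320,355), possibly with yellow next to it at (318,325). I work out where that is in the tote.

Run:
```python
from look import *
p=cv2.imread('pics/top5.png'); d=np.load('pics/top5.npy'); ci=imaging.camera_info('top'); Rm,t=toteT()
W=cloud(d,ci); T=(W-t)@Rm  # tote coords
uv=proj(np.vstack([C8@Rm.T+t]),ci); c=np.vstack([uv,proj(Rm@[.115,-.075,.005]+t,ci)]).mean(0).astype(int); x0=max(0,c[0]-110);y0=max(0,c[1]-90); print(x0,y0)
u=int(x0+320/3.5); v=int(y0+355/3.3); print(u,v)
for (a,b) in((u,v),(u-1,v-9),(u,v-4),(u-5,v+2),(u+5,v+2),(u+14,v+10),(u+8,v+15),(u-15,v+10)): print(a,b,p[b,a],np.round(T[b,a]*1000))
z=p[v-40:v+40,u-50:u+50]; z=cv2.convertScaleAbs(z,alpha=2,beta=10)
cv2.imwrite('pics/top5zz.png',cv2.resize(z,None,fx=7.5,fy=7.5,interpolation=cv2.INTER_CUBIC))
# grid of tote coordinates: inside region floor heights
m=(abs(T[...,0])<.116)&(abs(T[...,1])<.076)&(T[...,2]>.0)&(T[...,2]<.06)
for i,j in zip(*np.where(m&(T[...,2]>.012)&(T[...,0]>-.02)&(abs(T[...,1])<.068)&(T[...,0]<.108))): print((j,i),np.round(T[i,j]*1000).astype(int),p[i,j],end=';')
```

```text
14 169
105 276
105 276 [31 30 30] [104.  -7.  19.]
104 267 [43 52 60] [103. -32.  14.]
105 272 [68 69 71] [ 99. -16.  19.]
100 278 [64 42 36] [114.  -7.  28.]
110 278 [63 62 62] [100.   2.   9.]
119 286 [115  62  34] [84. 33.  3.]
113 291 [74 48 35] [110.  34.   4.]
90 286 [65 44 35] [114.  11.  63.]
(np.int64(114), np.int64(252)) [ 48 -48  15] [53 42 38];(np.int64(111), np.int64(255)) [ 62 -46  15] [39 38 38];(np.int64(112), np.int64(255)) [ 62 -46  12] [41 40 38];(np.int64(110), np.int64(256)) [ 63 -44  18] [45 43 41];(np.int64(111), np.int64(256)) [ 63 -44  15] [42 42 40];(np.int64(112), np.int64(256)) [ 61 -42  14] [43 44 41];(np.int64(113), np.int64(256)) [ 58 -41  13] [50 41 38];(np.int64(108), np.int64(257)) [ 66 -43  23] [37 38 33];(np.int64(109), np.int64(257)) [ 65 -42  21] [43 42 40];(np.int64(110), np.int64(257)) [ 66 -42  17] [42 39 42];(np.int64(111), np.int64(257)) [ 61 -40  18] [46 46 44];(np.int64(112), np.int64(257)) [ 64 -41  13] [38 39 36];(np.int64(108), np.int64(258)) [ 68 -41  22] [40 44 42];(np.int64(109), np.int64(258)) [ 68 -41  19] [47 44 41];(np.int64(110)
[... 4543 characters left out ...]
109), np.int64(277)) [96  0 15] [67 66 67];(np.int64(110), np.int64(277)) [93  2 14] [62 63 63];(np.int64(106), np.int64(278)) [101   0  20] [45 44 42];(np.int64(107), np.int64(278)) [100   0  18] [59 60 58];(np.int64(108), np.int64(278)) [101   1  14] [65 66 68];(np.int64(109), np.int64(278)) [98  2 14] [63 61 63];(np.int64(106), np.int64(279)) [104   1  19] [63 64 63];(np.int64(107), np.int64(279)) [104   2  16] [63 62 64];(np.int64(108), np.int64(279)) [99  4 17] [64 65 63];(np.int64(109), np.int64(279)) [98  5 15] [64 62 64];(np.int64(106), np.int64(280)) [106   4  18] [68 60 62];(np.int64(107), np.int64(280)) [105   4  16] [61 55 55];(np.int64(108), np.int64(280)) [99  7 18] [61 53 48];
```

View pics/top5zz.png

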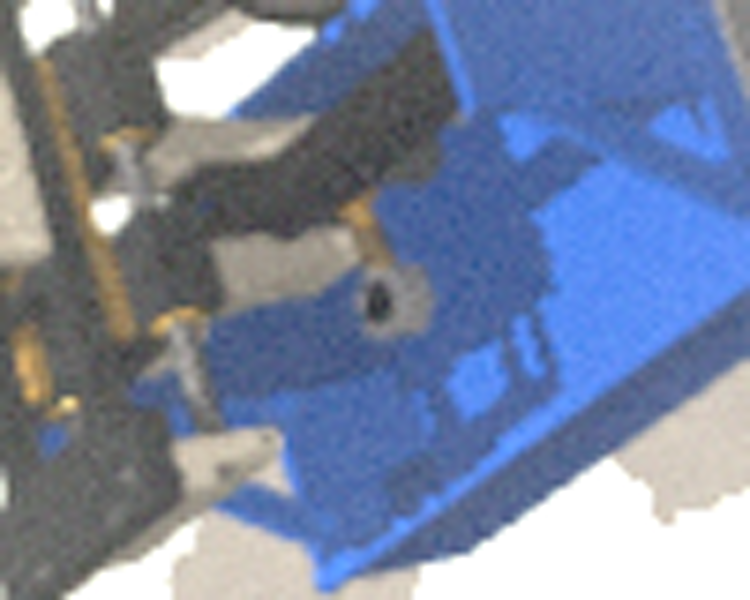

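A nut sits at tote (101,-4) mm and the yellow bolt at (100,-33), so they're queued along the end wall, short of the corner. They need more tilt towards the side. I work this out pivoting about the low corner.

Run:
```python
from look import *
GR=box(0,0,.13+.047+.1,.19,.19,.2,.03)
for tau,al in((37,-42),(39,-54),(38,-40)):
    R,t=final(120,-150,.098,.165,tau,al); p,q=tool_for(R,t); rel(p,q)
    print(tau,al,'clr',kn(TOTE@R.T+t),kn(GR@R.T+t),p,(TOTE@R.T+t)[:,2].min())
```

```text
shift [ 0.05  -0.1    0.002] turn [-0.083 -0.043 -0.031] t 13.675 tcp [0.3869 0.3484 0.3353] [161.26 -31.22 -54.75] w 0.0174 j [  72.3   20.3    0.4   11.8 -104.   -43. ]
37 -42 clr 0.061773523816019665 0.11538753632522016 [0.4092423  0.34930601 0.33475938] 0.15675717959122554
shift [ 0.098 -0.188  0.025] turn [-0.154 -0.09  -0.058] t 13.675 tcp [0.3869 0.3484 0.3353] [161.26 -31.22 -54.75] w 0.0174 j [  72.3   20.3    0.4   11.8 -104.   -43. ]
39 -54 clr 0.055121578514913276 0.10343544879098468 [0.42937356 0.34710044 0.33118147] 0.156719089512255
shift [ 0.034 -0.094 -0.014] turn [-0.08  -0.026 -0.027] t 13.675 tcp [0.3869 0.3484 0.3353] [161.26 -31.22 -54.75] w 0.0174 j [  72.3   20.3    0.4   11.8 -104.   -43. ]
38 -40 clr 0.0620715786952084 0.11621977491198414 [0.40660754 0.3530082  0.3360185 ] 0.15672312813138478
```

Swing to the 54 degree tilt azimuth so the end-wall queue runs into the corner, wait there, then go back to 40.

Emit:
apply_moves:
  moves:
    - [0.006,-0.012,0.002,-0.009,-0.005,-0.004]
    - [0.018,-0.035,0.005,-0.028,-0.016,-0.011]
    - [0.033,-0.065,0.008,-0.053,-0.031,-0.02]
    - [0.05,-0.097,0.012,-0.079,-0.046,-0.03]
    - [0.067,-0.128,0.017,-0.105,-0.061,-0.04]
    - [0.082,-0.158,0.021,-0.129,-0.075,-0.049]
    - [0.093,-0.178,0.024,-0.146,-0.085,-0.055]
    - [0.098,-0.188,0.025,-0.154,-0.09,-0.058]
    - [0.098,-0.188,0.025,-0.154,-0.09,-0.058]
    - [0.098,-0.188,0.025,-0.154,-0.09,-0.058]
    - [0.098,-0.188,0.025,-0.154,-0.09,-0.058]
    - [0.098,-0.188,0.025,-0.154,-0.09,-0.058]

```text
time_s: 15.18
tcp_pos: [0.4291, 0.3473, 0.3314]
eef_rot: [146.8, -21.7, -53.5]
contact_force: [-0.1, -0.4, -6.4]
gripper_width: 0.0175
```

```bash
cat > chk.py <<'E'
from look import *
tag=sys.argv[1]
R,t=final(120,-150,.098,.165,38,-40); p,q=tool_for(R,t); rel(p,q)
s=status.get_state(); print(s['contact_force'],s['moment'])
p,d,ci,Rm,t=look('top',tag); Cd=Rm@[.115,-.075,.005]+t
print('corner',Cd,np.linalg.norm(Cd-np.r_[AX,.15]),'clr',kn(TOTE@Rm.T+t))
W=cloud(d,ci); T=(W-t)@Rm
m=(abs(T[...,0])<.11)&(abs(T[...,1])<.07)&(T[...,2]>.012)&(T[...,2]<.05)
hsv=cv2.cvtColor(p,cv2.COLOR_BGR2HSV)
ob=m&~((hsv[...,0]>98)&(hsv[...,0]<128)&(hsv[...,1]>110))
N,L,st,_=cv2.connectedComponentsWithStats(ob.astype(np.uint8))
for i in range(1,N):
    if st[i,4]>5: a=T[L==i]*1000; print(st[i,4],st[i,:2],"T",np.round(a.min(0)),np.round(a.max(0)),np.median(p[L==i],0))
u,v=proj(Cd,ci)[0].astype(int)
z=cv2.convertScaleAbs(p[max(0,v-45):v+45,max(0,u-55):u+55],alpha=2,beta=10)
cv2.imwrite(f'pics/{tag}z.png',cv2.resize(z,None,fx=6.5,fy=6.5,interpolation=cv2.INTER_CUBIC))
E
python3 chk.py top6
```

```text
shift [-0.075  0.091 -0.006] turn [0.073 0.064 0.034] t 15.175 tcp [0.4291 0.3473 0.3314] [146.83 -21.67 -53.46] w 0.0175 j [  61.4   29.2   15.7    3.2 -115.3  -31. ]
[-0.06390935 -0.41896938 -6.42786021] [ 3.35894265 -1.55028002  0.03929501]
corner [0.3948874  0.40037177 0.16525294] 0.0992043922604345 clr 0.055274378207864815
258 [ 96 240] T [ 36. -70.  12.] [109.   7.  27.] [51. 55. 58.]
```

View pics/top6z.png

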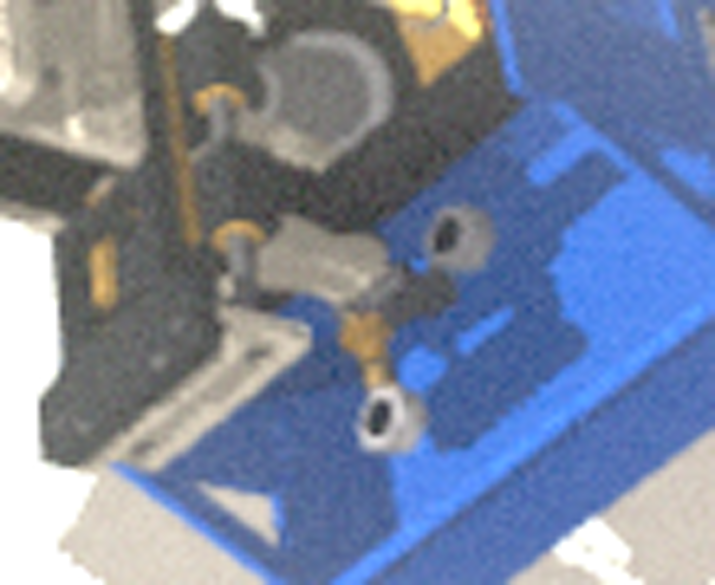

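Now both nuts, the yellow bolt and a dark bolt are visible, but they're still spread in an L along the two walls. I swing the tilt nearly all the way to the side to break up the end-wall column, then bring it back.

Run:
```python
from look import *
GR=box(0,0,.13+.047+.1,.19,.19,.2,.03)
for tau,al,rad in((38,-72,.11),(36,-88,.11),(36,-95,.11)):
    R,t=final(120,-150,rad,.17,tau,al); p,q=tool_for(R,t); rel(p,q)
    print(tau,al,'clr',kn(TOTE@R.T+t),kn(GR@R.T+t),can(TOTE@R.T+t),p,(TOTE@R.T+t)[:,2].min())
```

```text
shift [ 0.116 -0.017  0.107] turn [-0.047 -0.115 -0.043] t 15.225 tcp [0.4291 0.3473 0.3313] [146.82 -21.67 -53.46] w 0.0177 j [  61.4   29.3   15.7    3.2 -115.3  -31. ]
38 -72 clr 0.06423137587668692 0.09970827979845483 0.14946584766177426 [0.43924815 0.31885163 0.32155388] 0.1621810526489767
shift [ 0.194 -0.048  0.239] turn [-0.044 -0.226 -0.074] t 15.225 tcp [0.4291 0.3473 0.3313] [146.82 -21.67 -53.46] w 0.0177 j [  61.4   29.3   15.7    3.2 -115.3  -31. ]
36 -88 clr 0.06459251042390449 0.10010591157125943 0.14462417251314474 [0.44599754 0.29407703 0.30360341] 0.16291521203376347
shift [ 0.219 -0.062  0.298] turn [-0.043 -0.272 -0.087] t 15.225 tcp [0.4291 0.3473 0.3313] [146.82 -21.67 -53.46] w 0.0177 j [  61.4   29.3   15.7    3.2 -115.3  -31. ]
36 -95 clr 0.06468861728327654 0.10017705034582776 0.14682135947701994 [0.4479869  0.28447056 0.29486024] 0.15098839011205137
```

Emit:
apply_moves:
  moves:
    - [0.02,-0.005,0.02,-0.005,-0.02,-0.007]
    - [0.05,-0.012,0.06,-0.012,-0.055,-0.018]
    - [0.09,-0.022,0.11,-0.021,-0.1,-0.033]
    - [0.13,-0.032,0.16,-0.03,-0.15,-0.05]
    - [0.17,-0.042,0.205,-0.038,-0.195,-0.065]
    - [0.19,-0.047,0.235,-0.043,-0.22,-0.073]
    - [0.194,-0.048,0.239,-0.044,-0.226,-0.074]
    - [0.194,-0.048,0.239,-0.044,-0.226,-0.074]
    - [0.194,-0.048,0.239,-0.044,-0.226,-0.074]

```text
time_s: 16.35
tcp_pos: [0.4457, 0.2947, 0.3036]
eef_rot: [144.1, -1.2, -59.5]
contact_force: [0.5, 0.8, -6.7]
gripper_width: 0.0178
```

```bash
python3 chk.py top7
```

```text
shift [-0.347  0.116 -0.125] turn [0.119 0.292 0.097] t 16.35 tcp [0.4457 0.2947 0.3036] [144.06  -1.15 -59.53] w 0.0178 j [  47.5   28.1   17.2   -9.9 -113.7  -18.6]
[ 0.46307295  0.8466345  -6.67712264] [ 1.69244241 -3.02629259  0.01173841]
corner [0.38430672 0.39466223 0.17005737] 0.11185747522612714 clr 0.06467051043631297
14 [121 248] T [ 36. -54.  13.] [ 52. -48.  18.] [70.5 72.5 73.5]
149 [100 253] T [ 65. -61.  12.] [109.   7.  25.] [53. 62. 67.]
```

View pics/top7z.png

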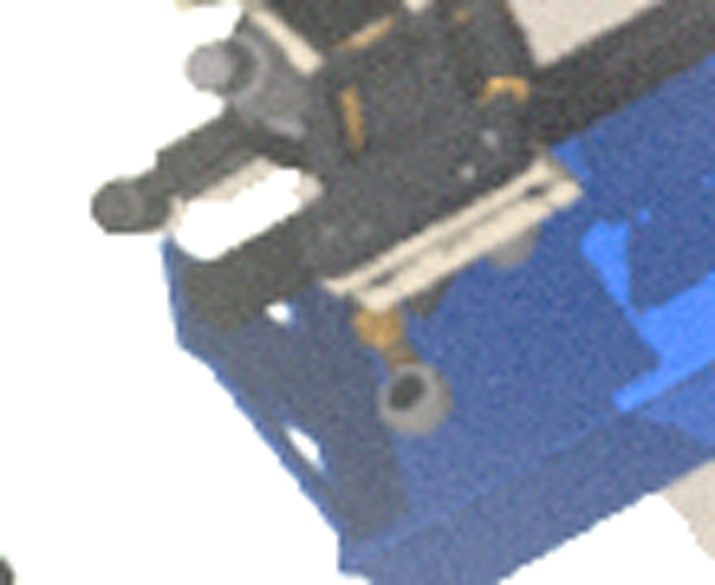

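Run:
```python
from look import *
GR=box(0,0,.13+.047+.1,.19,.19,.2,.03)
for tau,al,rad in((38,-108,.11),):
    R,t=final(120,-150,rad,.21,tau,al); p,q=tool_for(R,t); rel(p,q)
    print(tau,al,'clr',kn(TOTE@R.T+t),kn(GR@R.T+t),can(TOTE@R.T+t),p,(TOTE@R.T+t)[:,2].min())
```

```text
shift [ 0.132  0.07  -0.022] turn [-0.004 -0.136 -0.043] t 16.4 tcp [0.4456 0.2948 0.3036] [144.06  -1.15 -59.51] w 0.0178 j [  47.5   28.1   17.2   -9.9 -113.7  -18.6]
38 -108 clr 0.0824783054688512 0.13820699712824117 0.1572478265934328 [0.45144667 0.26784309 0.31593197] 0.15842358515773314
```

Emit:
apply_moves:
  moves:
    - [0.02,0.01,-0.003,0,-0.015,-0.005]
    - [0.05,0.027,-0.008,-0.001,-0.05,-0.016]
    - [0.08,0.043,-0.014,-0.002,-0.085,-0.027]
    - [0.11,0.06,-0.019,-0.003,-0.115,-0.037]
    - [0.132,0.07,-0.022,-0.004,-0.136,-0.043]
    - [0.132,0.07,-0.022,-0.004,-0.136,-0.043]
    - [0.132,0.07,-0.022,-0.004,-0.136,-0.043]

```text
time_s: 17.27
tcp_pos: [0.4513, 0.2679, 0.3158]
eef_rot: [143.3, 11.0, -63.7]
contact_force: [-0.8, 0.2, -6.1]
gripper_width: 0.0176
```

```bash
python3 chk.py top8
```

```text
shift [-0.491  0.014  0.001] turn [0.124 0.431 0.128] t 17.275 tcp [0.4513 0.2679 0.3158] [143.33  11.   -63.65] w 0.0176 j [  39.    27.2   19.7  -18.2 -116.1  -12.1]
[-0.82045425  0.23594102 -6.0629601 ] [ 0.54253578 -3.3307873   0.08244203]
corner [0.3845111  0.39405452 0.20990392] 0.12540180798693581 clr 0.08251523977603613
10 [144 240] T [-25. -53.  12.] [-11. -46.  20.] [77.  76.5 78. ]
6 [132 246] T [ 11. -52.  13.] [ 22. -49.  17.] [74.5 76.5 80. ]
82 [111 248] T [ 44. -70.  13.] [ 77. -45.  26.] [49.  64.  73.5]
58 [ 97 253] T [ 80. -69.  12.] [110. -54.  26.] [50.5 48.  47. ]
```

View pics/top8z.png

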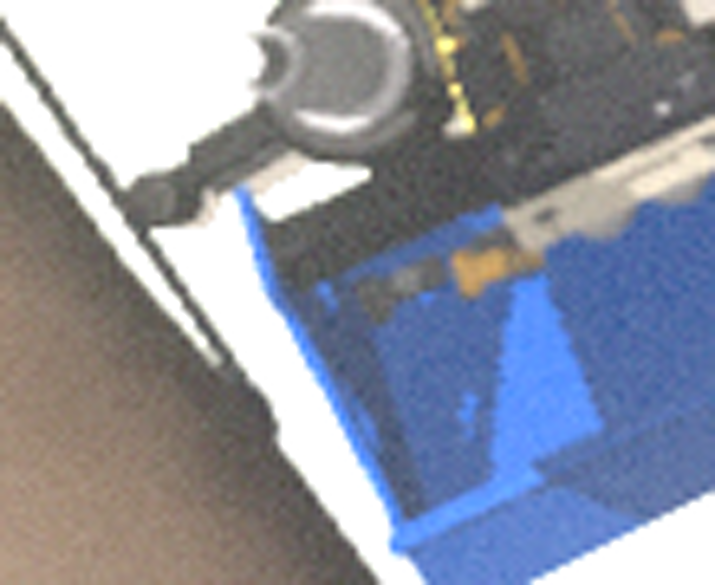

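The column broke up, and the parts now lie in a row along the low long wall. I tip back towards the end, with the end slope dominant, to re-form the heap.

Run:
```python
from look import *
GR=box(0,0,.13+.047+.1,.19,.19,.2,.03)
for tau,al,rad,z in((40,-12,.11,.18),(38,5,.12,.18),(39,-42,.1,.165)):
    R,t=final(120,-150,rad,z,tau,al); p,q=tool_for(R,t); rel(p,q)
    print(tau,al,'clr',kn(TOTE@R.T+t),kn(GR@R.T+t),can(TOTE@R.T+t),p,(TOTE@R.T+t)[:,2].min())
```

```text
shift [-0.605  0.254  0.132] turn [0.298 0.546 0.148] t 17.325 tcp [0.4512 0.2681 0.3157] [143.32  11.   -63.62] w 0.0176 j [  39.1   27.2   19.7  -18.2 -116.1  -12.1]
40 -12 clr 0.09115565040531944 0.16068976028321766 0.22414972598551436 [0.34859988 0.34785546 0.3477858 ] 0.17235785669959036
shift [-0.54   0.373  0.291] turn [0.429 0.539 0.131] t 17.325 tcp [0.4512 0.2681 0.3157] [143.32  11.   -63.62] w 0.0176 j [  39.1   27.2   19.7  -18.2 -116.1  -12.1]
38 5 clr 0.09522568044279572 0.18544603108651753 0.2393204093221116 [0.319214   0.32138144 0.33421295] 0.16467629560398794
shift [-0.49   0.005 -0.008] turn [0.106 0.429 0.13 ] t 17.325 tcp [0.4512 0.2681 0.3157] [143.32  11.   -63.62] w 0.0176 j [  39.1   27.2   19.7  -18.2 -116.1  -12.1]
39 -42 clr 0.06225317420922329 0.11351648990855488 0.1697097904702098 [0.40874794 0.35412886 0.3362841 ] 0.1566704015575488
```

Emit:
apply_moves:
  moves:
    - [-0.03,0.013,0.007,0.015,0.027,0.007]
    - [-0.085,0.036,0.018,0.042,0.076,0.021]
    - [-0.15,0.063,0.033,0.074,0.135,0.037]
    - [-0.215,0.09,0.047,0.106,0.194,0.053]
    - [-0.28,0.118,0.061,0.138,0.253,0.069]
    - [-0.345,0.145,0.075,0.17,0.312,0.085]
    - [-0.41,0.172,0.09,0.202,0.371,0.101]
    - [-0.475,0.2,0.104,0.234,0.43,0.117]
    - [-0.535,0.225,0.117,0.264,0.484,0.131]
    - [-0.58,0.244,0.127,0.286,0.525,0.142]
    - [-0.605,0.254,0.132,0.298,0.546,0.148]
    - [-0.605,0.254,0.132,0.298,0.546,0.148]

```text
time_s: 18.82
tcp_pos: [0.3475, 0.3486, 0.3476]
eef_rot: [170.1, -38.9, -56.4]
contact_force: [-0.0, 0.1, -6.3]
gripper_width: 0.0177
```

```bash
python3 chk.py top9;  python3 - <<'E'
from look import *
R,t=final(120,-150,.1,.165,39,-48); p,q=tool_for(R,t); rel(p,q)
E
```

```text
shift [ 0.076 -0.278  0.09 ] turn [-0.166 -0.105 -0.066] t 18.825 tcp [0.3475 0.3486 0.3476] [170.13 -38.94 -56.38] w 0.0177 j [  81.5   16.2   -8.1   17.1 -102.   -53.3]
[-0.02647067  0.05317084 -6.3328001 ] [3.58705095 1.45238219 0.00581722]
corner [0.38354935 0.39486058 0.17984804] 0.11456312744732713 clr 0.09179036765644556
8 [120 246] T [-10. -60.  13.] [ -1. -55.  18.] [86.5 82.  81. ]
43 [ 96 259] T [ 75. -69.  13.] [110. -52.  26.] [46. 45. 45.]
shift [ 0.101 -0.325  0.115] turn [-0.214 -0.135 -0.085] t 18.875 tcp [0.348  0.3483 0.3478] [170.13 -38.89 -56.45] w 0.0175 j [  81.4   16.2   -8.1   17.1 -102.   -53.3]
```

View pics/top9z.png

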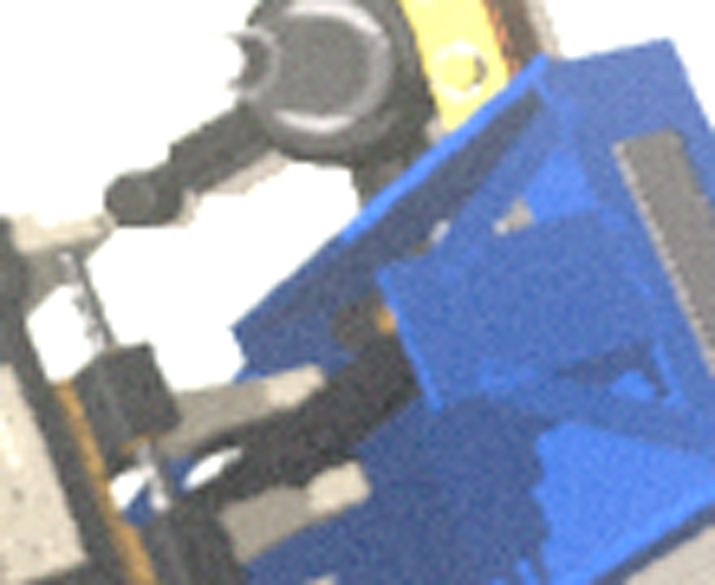

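The parts are queued along the long wall, which is the trap the task warned about. I swing the tilt a little past the pure end direction so the queue falls onto the end wall.

Run:
```python
from look import *
GR=box(0,0,.13+.047+.1,.19,.19,.2,.03)
for tau,al,rad,z in((38,14,.12,.19),):
    R,t=final(120,-150,rad,z,tau,al); p,q=tool_for(R,t); rel(p,q)
    print(tau,al,'clr',kn(TOTE@R.T+t),kn(GR@R.T+t),can(TOTE@R.T+t),p,(TOTE@R.T+t)[:,2].min())
```

```text
shift [0.003 0.243 0.127] turn [ 0.18  -0.024  0.063] t 18.875 tcp [0.348  0.3483 0.3478] [170.13 -38.89 -56.45] w 0.0175 j [  81.4   16.2   -8.1   17.1 -102.   -53.3]
38 14 clr 0.10130953778100116 0.20238188929526119 0.24668816311572733 [0.31047386 0.31013856 0.33513582] 0.15998706911069704
```

Emit:
apply_moves:
  moves:
    - [0,0.03,0.015,0.02,-0.003,0.007]
    - [0,0.075,0.04,0.055,-0.007,0.02]
    - [0.001,0.125,0.065,0.092,-0.012,0.032]
    - [0.002,0.175,0.092,0.13,-0.017,0.045]
    - [0.003,0.22,0.115,0.162,-0.022,0.057]
    - [0.003,0.243,0.127,0.18,-0.024,0.063]
    - [0.003,0.243,0.127,0.18,-0.024,0.063]
    - [0.003,0.243,0.127,0.18,-0.024,0.063]

```text
time_s: 19.88
tcp_pos: [0.3107, 0.3106, 0.3353]
eef_rot: [-169.3, -36.7, -63.6]
contact_force: [-0.0, 1.2, -6.3]
gripper_width: 0.0181
```

```bash
python3 chk.py top10;  python3 - <<'E'
from look import *
R,t=final(120,-150,.1,.165,38,-40); p,q=tool_for(R,t); rel(p,q)
look('wrist','wrist10');look('scene','scene10')
E
```

```text
shift [ 0.021 -0.512  0.108] turn [-0.352 -0.081 -0.111] t 19.875 tcp [0.3107 0.3106 0.3353] [-169.31  -36.68  -63.59] w 0.0181 j [ 93.2   2.8 -27.4  23.7 -90.4 -69.6]
[-4.72764696e-03  1.20763173e+00 -6.30603922e+00] [2.57613950e+00 2.62940416e+00 1.49638036e-03]
corner [0.37635722 0.38944026 0.19017632] 0.12610838514351064 clr 0.101014933942642
281 [ 99 261] T [ -4. -70.  12.] [109. -15.  26.] [59. 65. 65.]
shift [ 0.021 -0.502  0.106] turn [-0.351 -0.081 -0.111] t 19.925 tcp [0.3108 0.3107 0.3353] [-169.31  -36.7   -63.6 ] w 0.0178 j [ 93.2   2.8 -27.4  23.7 -90.4 -69.6]
```

View pics/top10z.png

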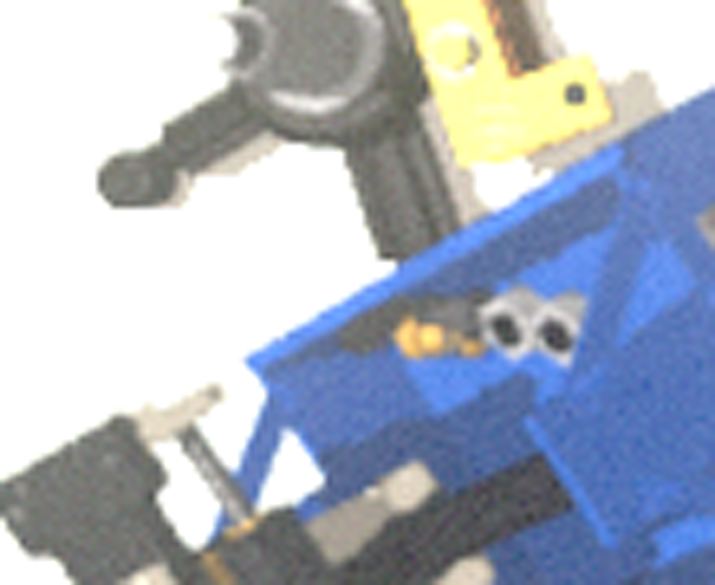

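View pics/wrist10.png

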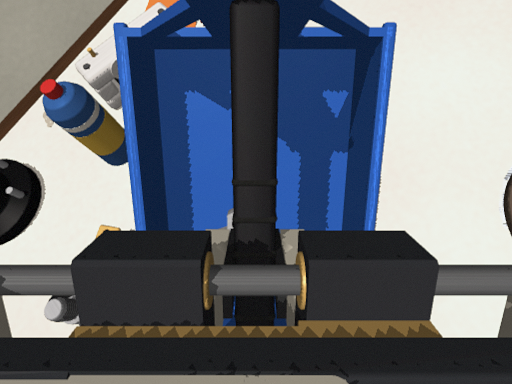

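From here the corner is in clear view. A dark row lies along the wall, the yellow bolt has moved to a second row at (430,335), and both nuts are still further up at (510,325) and (560,330). A few degrees more should bring the nuts round.

Run:
```python
from look import *
GR=box(0,0,.13+.047+.1,.19,.19,.2,.03)
for tau,al,rad,z in((39,24,.12,.2),):
    R,t=final(120,-150,rad,z,tau,al); p,q=tool_for(R,t); rel(p,q)
    print(tau,al,'clr',kn(TOTE@R.T+t),kn(GR@R.T+t),can(TOTE@R.T+t),p,(TOTE@R.T+t)[:,2].min())
```

```text
shift [0.025 0.073 0.017] turn [ 0.069 -0.013  0.024] t 20.025 tcp [0.3107 0.3106 0.335 ] [-169.31  -36.72  -63.6 ] w 0.0177 j [ 93.2   2.9 -27.4  23.7 -90.4 -69.7]
39 24 clr 0.1024798130182689 0.2197556936457168 0.2533761925201521 [0.30193661 0.29766973 0.33322647] 0.1535647184619
```

Emit:
apply_moves:
  moves:
    - [0.006,0.018,0.004,0.017,-0.003,0.006]
    - [0.012,0.036,0.008,0.035,-0.006,0.012]
    - [0.02,0.058,0.013,0.055,-0.01,0.019]
    - [0.025,0.073,0.017,0.069,-0.013,0.024]
    - [0.025,0.073,0.017,0.069,-0.013,0.024]

```text
time_s: 20.65
tcp_pos: [0.3015, 0.2972, 0.3334]
eef_rot: [-161.8, -35.0, -65.8]
contact_force: [-0.1, 0.4, -6.4]
gripper_width: 0.0175
```

```bash
python3 chk.py top11
```

```text
shift [-0.024 -0.574  0.154] turn [-0.424 -0.068 -0.127] t 20.65 tcp [0.3015 0.2972 0.3334] [-161.76  -35.    -65.77] w 0.0175 j [ 98.3  -2.2 -34.2  26.8 -87.7 -76.6]
[-0.05565008  0.41883562 -6.42909586] [2.1176392  3.30643667 0.03638508]
corner [0.37553972 0.38879629 0.20022819] 0.13061128350771772 clr 0.10308323357688967
192 [100 267] T [ 81. -59.  12.] [110.  31.  29.] [54. 53. 52.]
24 [128 304] T [91. 59. 13.] [110.  70.  23.] [55.5 55.  55. ]
```

View pics/top11z.png

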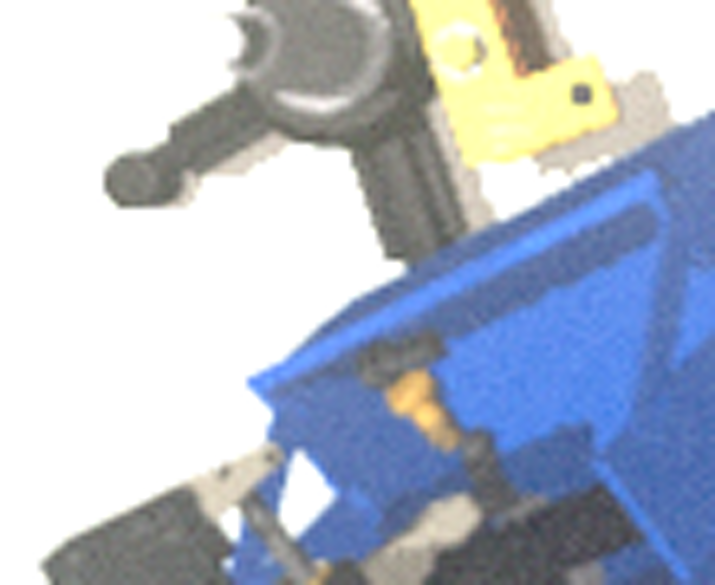

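Now the row lies along the end wall. I swing towards the side again and approach the collapse angle in small steps, so that it stops while two wide.

Run:
```python
from look import *
GR=box(0,0,.13+.047+.1,.19,.19,.2,.03)
for tau,al,rad,z in((38,-65,.11,.18),):
    R,t=final(120,-150,rad,z,tau,al); p,q=tool_for(R,t); rel(p,q)
    print(tau,al,'clr',kn(TOTE@R.T+t),kn(GR@R.T+t),can(TOTE@R.T+t),p,(TOTE@R.T+t)[:,2].min())
```

```text
shift [ 0.121 -0.605  0.259] turn [-0.537 -0.209 -0.143] t 20.7 tcp [0.3016 0.2976 0.3334] [-161.79  -35.01  -65.77] w 0.0175 j [ 98.3  -2.1 -34.1  26.8 -87.7 -76.6]
38 -65 clr 0.06873332923398648 0.11242455423124444 0.16210622421232349 [0.43197178 0.32741234 0.33786792] 0.17196910337302157
```

Emit:
apply_moves:
  moves:
    - [0.006,-0.03,0.013,-0.027,-0.01,-0.007]
    - [0.018,-0.09,0.038,-0.08,-0.031,-0.021]
    - [0.03,-0.15,0.064,-0.133,-0.052,-0.035]
    - [0.043,-0.215,0.092,-0.19,-0.074,-0.051]
    - [0.056,-0.28,0.12,-0.248,-0.097,-0.066]
    - [0.069,-0.345,0.148,-0.306,-0.119,-0.081]
    - [0.082,-0.41,0.176,-0.364,-0.142,-0.097]
    - [0.095,-0.475,0.204,-0.422,-0.164,-0.112]
    - [0.107,-0.535,0.23,-0.476,-0.185,-0.126]
    - [0.117,-0.583,0.25,-0.518,-0.202,-0.138]
    - [0.121,-0.605,0.259,-0.537,-0.209,-0.143]
    - [0.121,-0.605,0.259,-0.537,-0.209,-0.143]

```text
time_s: 22.2
tcp_pos: [0.4329, 0.3275, 0.3367]
eef_rot: [144.6, -15.1, -55.2]
contact_force: [-0.1, -0.2, -6.0]
gripper_width: 0.0175
```

```bash
python3 chk.py top12;python3 - <<'E'
from look import *
R,t=final(120,-150,.11,.18,37,-92); p,q=tool_for(R,t); rel(p,q)
print((TOTE@R.T+t)[:,2].min(),kn(TOTE@R.T+t))
E
```

```text
shift [-0.174  0.054 -0.015] turn [0.104 0.135 0.057] t 22.2 tcp [0.4329 0.3275 0.3367] [144.65 -15.11 -55.24] w 0.0175 j [  56.9   28.7   17.9   -1.4 -117.2  -27.2]
[-0.14345499 -0.22066737 -6.02268474] [ 2.96594907 -1.98753041 -0.04579167]
corner [0.38567834 0.3940481  0.17883291] 0.11290537821610508 clr 0.06746119371643278
254 [ 98 249] T [ 59. -68.  12.] [110.  12.  27.] [49.  62.  68.5]
shift [ 0.159 -0.08   0.18 ] turn [-0.026 -0.18  -0.06 ] t 22.25 tcp [0.4324 0.3275 0.3375] [144.72 -15.1  -55.21] w 0.018 j [  57.    28.6   17.8   -1.3 -117.2  -27.2]
0.16806386564849887 0.06650783816248636
```

View pics/top12z.png

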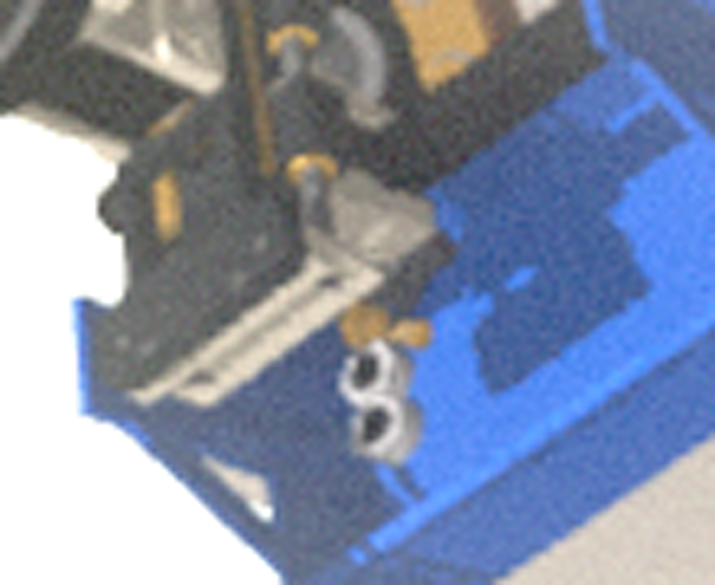

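This is more compact: the yellow bolt now lies across, with the two nuts stacked behind it on the end wall at (365,375) and (380,430). One small nudge past 90 degrees should drop the nuts in beside it.

Emit:
apply_moves:
  moves:
    - [0.02,-0.01,0.023,-0.003,-0.022,-0.008]
    - [0.06,-0.03,0.068,-0.01,-0.068,-0.023]
    - [0.105,-0.053,0.118,-0.017,-0.118,-0.039]
    - [0.14,-0.07,0.158,-0.023,-0.158,-0.053]
    - [0.159,-0.08,0.18,-0.026,-0.18,-0.06]
    - [0.159,-0.08,0.18,-0.026,-0.18,-0.06]

```text
time_s: 23.0
tcp_pos: [0.4495, 0.2888, 0.3088]
eef_rot: [143.0, 1.2, -60.5]
contact_force: [-0.2, 0.2, -5.5]
gripper_width: 0.0174
```

```bash
python3 chk.py top13;python3 - <<'E'
from look import *
for a in(-98,-55):
  R,t=final(120,-150,.11,.18,37,a); p,q=tool_for(R,t); rel(p,q)
  print((TOTE@R.T+t)[:,2].min(),kn(TOTE@R.T+t))
E
```

```text
shift [-0.388  0.1   -0.085] turn [0.131 0.319 0.104] t 23.0 tcp [0.4495 0.2888 0.3088] [143.04   1.17 -60.5 ] w 0.0174 j [  45.6   28.5   18.8  -11.6 -115.5  -17.4]
[-0.15702921  0.19144667 -5.47936152] [ 1.62421874 -3.2081138  -0.00417276]
corner [0.38518096 0.39325484 0.1801808 ] 0.11405723999489041 clr 0.06660177735840493
250 [ 99 251] T [ 59. -68.  12.] [110.  12.  29.] [52.  59.5 62. ]
shift [ 0.039 -0.012  0.042] turn [ 0.003 -0.04  -0.014] t 23.05 tcp [0.4493 0.2894 0.3088] [143.05   1.15 -60.43] w 0.0175 j [  45.7   28.5   18.8  -11.6 -115.5  -17.4]
0.15334426264672163 0.0667923020411415
shift [-0.279  0.122 -0.123] turn [0.069 0.234 0.077] t 23.05 tcp [0.4493 0.2894 0.3088] [143.05   1.15 -60.43] w 0.0175 j [  45.7   28.5   18.8  -11.6 -115.5  -17.4]
0.17181599783565898 0.07275008275554436
```

View pics/top13z.png

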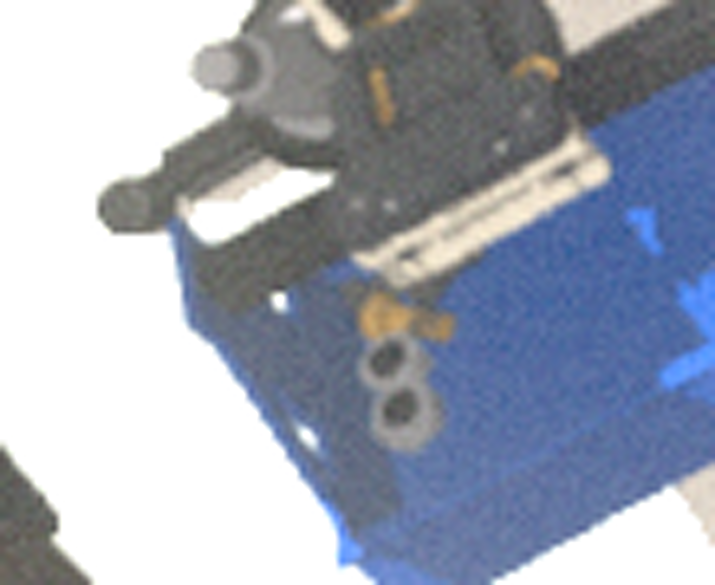

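Emit:
apply_moves:
  moves:
    - [0.02,-0.006,0.02,0.001,-0.02,-0.007]
    - [0.039,-0.012,0.042,0.003,-0.04,-0.014]
    - [0.039,-0.012,0.042,0.003,-0.04,-0.014]

```text
time_s: 23.42
tcp_pos: [0.4505, 0.2805, 0.3004]
eef_rot: [143.2, 4.8, -61.7]
contact_force: [-0.0, -0.1, -6.4]
gripper_width: 0.0176
```

```bash
python3 chk.py top14;python3 - <<'E'
from look import *
for a in(-103,-55):
  R,t=final(120,-150,.11,.19,37,a); p,q=tool_for(R,t); rel(p,q)
  print((TOTE@R.T+t)[:,2].min(),kn(TOTE@R.T+t))
E
```

```text
shift [-0.436  0.102 -0.101] turn [0.128 0.361 0.113] t 23.425 tcp [0.4505 0.2805 0.3004] [143.24   4.81 -61.66] w 0.0176 j [  43.2   28.2   18.1  -13.9 -114.3  -15. ]
[-0.00890408 -0.10002005 -6.43441268] [ 1.21169791e+00 -3.52681834e+00  1.95546984e-03]
corner [0.3849301  0.39342742 0.17976227] 0.11407186667996562 clr 0.0667960067567502
262 [100 252] T [ 70. -70.  12.] [110.  12.  27.] [52.  59.5 61. ]
shift [ 0.027  0.024 -0.005] turn [ 0.006 -0.033 -0.012] t 23.475 tcp [0.4505 0.2808 0.3005] [143.25   4.78 -61.63] w 0.0177 j [  43.2   28.2   18.1  -13.8 -114.3  -15.1]
0.15126082259943938 0.07144963657958983
shift [-0.337  0.156 -0.185] turn [0.066 0.275 0.088] t 23.475 tcp [0.4505 0.2808 0.3005] [143.25   4.78 -61.63] w 0.0177 j [  43.2   28.2   18.1  -13.8 -114.3  -15.1]
0.181815997835659 0.07706269492338091
```

View pics/top14z.png

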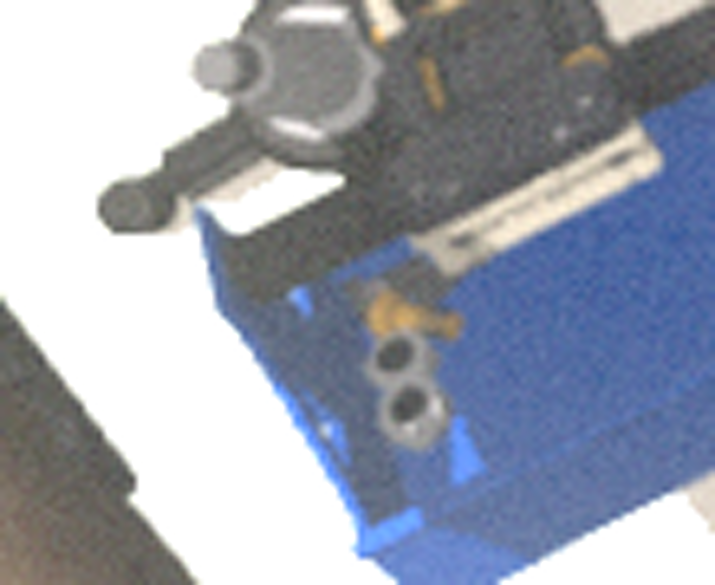

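Emit:
apply_moves:
  moves:
    - [0.014,0.012,-0.002,0.003,-0.016,-0.006]
    - [0.027,0.024,-0.005,0.006,-0.033,-0.012]

```text
time_s: 23.72
tcp_pos: [0.4503, 0.2742, 0.3039]
eef_rot: [143.7, 7.9, -62.5]
contact_force: [1.0, -0.3, -6.5]
gripper_width: 0.0173
```

```bash
python3 chk.py top15;python3 - <<'E'
from look import *
for a in(-107,-45):
  R,t=final(120,-150,.11,.2,37,a); p,q=tool_for(R,t); rel(p,q)
  print((TOTE@R.T+t)[:,2].min(),kn(TOTE@R.T+t))
E
```

```text
shift [-0.468  0.067 -0.071] turn [0.122 0.396 0.12 ] t 23.725 tcp [0.4503 0.2742 0.3039] [143.71   7.9  -62.54] w 0.0173 j [  41.2   27.5   18.2  -15.8 -114.3  -13.3]
[ 0.95601741 -0.25658168 -6.52520736] [ 0.81929636 -3.56135669  0.02194106]
corner [0.38452698 0.3941456  0.19049667] 0.11732042725242967 clr 0.07177838173362641
290 [ 99 249] T [ 63. -70.  12.] [110.  13.  27.] [51. 57. 61.]
shift [ 0.016  0.023 -0.008] turn [ 0.006 -0.024 -0.008] t 23.775 tcp [0.4506 0.2733 0.3045] [143.76   7.96 -62.61] w 0.0175 j [  41.1   27.4   18.2  -15.9 -114.3  -13.3]
0.15178011380753337 0.0773128127203641
shift [-0.453  0.196 -0.18 ] turn [0.103 0.365 0.111] t 23.775 tcp [0.4506 0.2733 0.3045] [143.76   7.96 -62.61] w 0.0175 j [  41.1   27.4   18.2  -15.9 -114.3  -13.3]
0.191751347610856 0.08537901667765813
```

View pics/top15z.png

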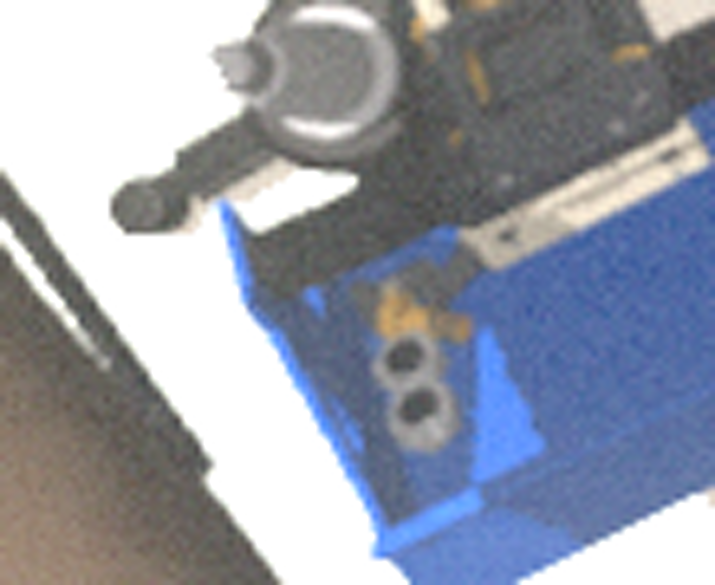

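Emit:
apply_moves:
  moves:
    - [0.016,0.023,-0.008,0.006,-0.024,-0.008]
    - [0.025,0.036,-0.012,0.009,-0.038,-0.013]

```text
time_s: 24.02
tcp_pos: [0.4496, 0.2654, 0.3107]
eef_rot: [144.5, 11.5, -63.8]
contact_force: [-0.5, 0.5, -5.8]
gripper_width: 0.0172
```

```bash
python3 chk.py top16;python3 - <<'E'
from look import *
for a in(-116,-45):
  R,t=final(120,-150,.11,.21,37,a); p,q=tool_for(R,t); rel(p,q)
  print((TOTE@R.T+t)[:,2].min(),kn(TOTE@R.T+t))
E
```

```text
shift [-0.503  0.015 -0.022] turn [0.112 0.438 0.126] t 24.025 tcp [0.4496 0.2654 0.3107] [144.46  11.53 -63.75] w 0.0172 j [  38.8   26.4   18.2  -18.2 -114.4  -11.5]
[-0.50848835  0.50153163 -5.75207312] [ 0.44616454 -3.46340015 -0.01470361]
corner [0.38490969 0.39375219 0.20610952] 0.12346160219864094 clr 0.08123312041234856
312 [ 97 246] T [ 48. -70.  12.] [110.   5.  29.] [53. 59. 61.]
shift [0.034 0.009 0.036] turn [ 0.018 -0.04  -0.015] t 24.075 tcp [0.4497 0.265  0.311 ] [144.49  11.57 -63.79] w 0.0176 j [  38.7   26.4   18.2  -18.2 -114.4  -11.5]
0.14130497331514746 0.08479595103875065
shift [-0.506  0.172 -0.176] turn [0.093 0.407 0.117] t 24.075 tcp [0.4497 0.265  0.311 ] [144.49  11.57 -63.79] w 0.0176 j [  38.7   26.4   18.2  -18.2 -114.4  -11.5]
0.201751347610856 0.08962230970022685
```

View pics/top16z.png

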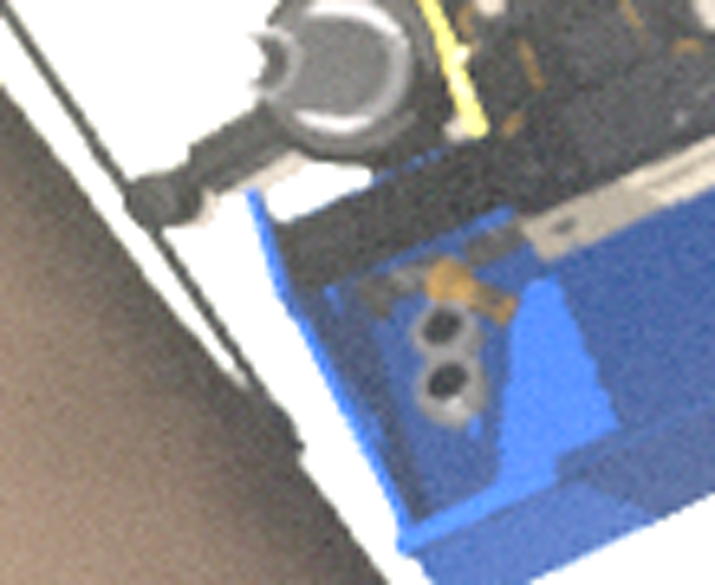

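The collapse has begun: two dark bolts lie on the long wall, the yellow bolt is in the second row and the nuts have come off the end wall. I swing back to the corner direction now.

Emit:
apply_moves:
  moves:
    - [-0.02,0.007,-0.007,0.004,0.016,0.005]
    - [-0.06,0.02,-0.02,0.011,0.048,0.014]
    - [-0.12,0.041,-0.042,0.022,0.097,0.028]
    - [-0.19,0.065,-0.066,0.035,0.153,0.044]
    - [-0.265,0.09,-0.092,0.049,0.213,0.061]
    - [-0.34,0.116,-0.118,0.062,0.273,0.079]
    - [-0.41,0.139,-0.143,0.075,0.33,0.095]
    - [-0.465,0.158,-0.162,0.085,0.374,0.107]
    - [-0.495,0.168,-0.172,0.091,0.398,0.114]
    - [-0.506,0.172,-0.176,0.093,0.407,0.117]
    - [-0.506,0.172,-0.176,0.093,0.407,0.117]

```text
time_s: 25.45
tcp_pos: [0.4034, 0.3418, 0.3788]
eef_rot: [151.9, -25.1, -53.5]
contact_force: [-0.1, 0.1, -6.7]
gripper_width: 0.0176
```

```bash
python3 chk.py top17;python3 - <<'E'
from look import *
for a in(-30,-58):
  R,t=final(120,-150,.105,.175,38,a); p,q=tool_for(R,t); rel(p,q)
  print((TOTE@R.T+t)[:,2].min(),kn(TOTE@R.T+t))
E
```

```text
shift [-0.123 -0.125  0.136] turn [0.018 0.031 0.012] t 25.45 tcp [0.4034 0.3418 0.3788] [151.88 -25.14 -53.55] w 0.0176 j [  65.7   23.8   12.8    6.1 -115.5  -34.8]
[-0.12480848  0.11057881 -6.74602589] [ 3.47393544 -0.80785109  0.0340579 ]
corner [0.384399   0.39393819 0.20992795] 0.1255496401129537 clr 0.08988002453326004
201 [ 97 239] T [ -3. -70.  12.] [ 97. -39.  23.] [48. 57. 61.]
shift [-0.156 -0.004  0.115] turn [0.074 0.071 0.035] t 25.5 tcp [0.4036 0.3416 0.3788] [151.89 -25.13 -53.58] w 0.0175 j [  65.7   23.8   12.8    6.1 -115.5  -34.8]
0.16685490015483512 0.07738432357636583
shift [-0.007 -0.179  0.156] turn [-0.063 -0.061 -0.029] t 25.5 tcp [0.4036 0.3416 0.3788] [151.89 -25.13 -53.58] w 0.0175 j [  65.7   23.8   12.8    6.1 -115.5  -34.8]
0.16681813914172594 0.06435162077910181
```

View pics/top17z.png

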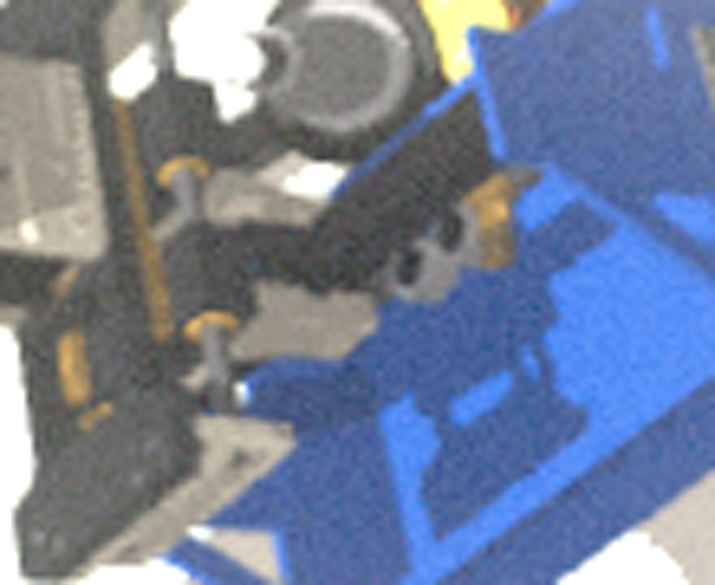

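Now the dark bolts are on the wall, the nuts are in the second row at (410,265) and (450,230), and the yellow bolt is behind at (495,215), caught on the bolt heads. More end slope should bring the second row forward.

Run:
```python
from look import *
for a in(-12,):
  R,t=final(120,-150,.105,.185,40,a); p,q=tool_for(R,t); rel(p,q)
  print((TOTE@R.T+t)[:,2].min(),kn(TOTE@R.T+t))
```

```text
shift [-0.224  0.139  0.118] turn [0.184 0.137 0.076] t 25.5 tcp [0.4036 0.3416 0.3788] [151.89 -25.13 -53.58] w 0.0175 j [  65.7   23.8   12.8    6.1 -115.5  -34.8]
0.17735785669959037 0.08683193790006982
```

Emit:
apply_moves:
  moves:
    - [-0.02,0.013,0.011,0.017,0.013,0.007]
    - [-0.06,0.037,0.032,0.05,0.037,0.02]
    - [-0.11,0.068,0.058,0.09,0.067,0.037]
    - [-0.16,0.1,0.085,0.132,0.098,0.054]
    - [-0.2,0.125,0.106,0.165,0.123,0.068]
    - [-0.224,0.139,0.118,0.184,0.137,0.076]
    - [-0.224,0.139,0.118,0.184,0.137,0.076]
    - [-0.224,0.139,0.118,0.184,0.137,0.076]

```text
time_s: 26.5
tcp_pos: [0.3531, 0.3504, 0.353]
eef_rot: [170.1, -38.9, -56.5]
contact_force: [-0.6, 0.1, -5.6]
gripper_width: 0.0178
```

```bash
python3 chk.py top18;python3 - <<'E'
from look import *
for a in(-35,0):
  R,t=final(120,-150,.105,.18,38,a); p,q=tool_for(R,t); rel(p,q)
  print((TOTE@R.T+t)[:,2].min(),kn(TOTE@R.T+t))
E
```

```text
shift [ 0.053 -0.253  0.11 ] turn [-0.165 -0.104 -0.067] t 26.5 tcp [0.3531 0.3504 0.353 ] [170.07 -38.93 -56.49] w 0.0178 j [  80.9   16.4   -7.2   17.4 -102.6  -52.7]
[-0.63961996  0.10727443 -5.58931708] [ 3.59394077  1.43909106 -0.01891229]
corner [0.38914679 0.39654263 0.18522941] 0.11066703991820385 clr 0.08675256459080895
11 [120 242] T [-21. -61.  12.] [-12. -55.  22.] [61. 55. 55.]
44 [ 94 256] T [ 80. -69.  13.] [109. -53.  27.] [46.5 45.  44. ]
shift [ 0.078 -0.174  0.042] turn [-0.138 -0.084 -0.056] t 26.55 tcp [0.3532 0.3504 0.353 ] [170.07 -38.93 -56.52] w 0.0178 j [  80.9   16.5   -7.1   17.4 -102.6  -52.7]
0.17177269987637184 0.07652644753316876
shift [-0.026  0.093  0.089] turn [ 0.086 -0.013  0.029] t 26.55 tcp [0.3532 0.3504 0.353 ] [170.07 -38.93 -56.52] w 0.0178 j [  80.9   16.5   -7.1   17.4 -102.6  -52.7]
0.17298163885533813 0.08575095879358564
```

View pics/top18z.png

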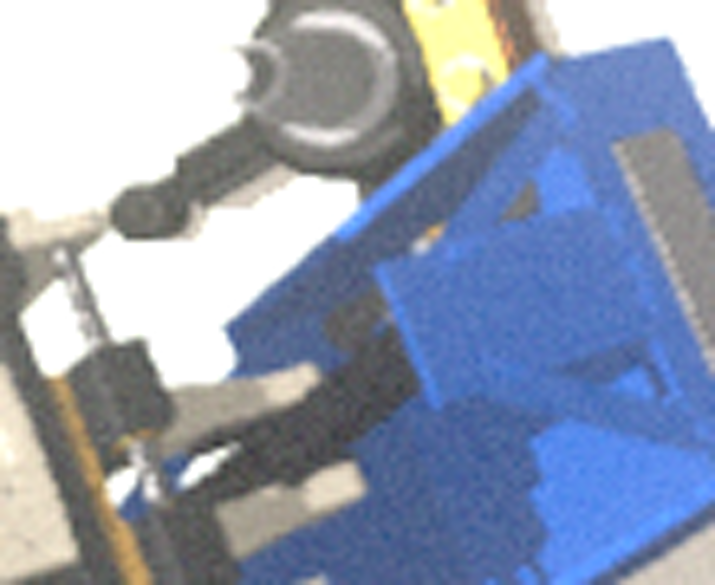

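The wall queue formed again. I go back past the pure end direction to break it, as before.

Run:
```python
from look import *
for a in(19,):
  R,t=final(120,-150,.12,.195,38,a); p,q=tool_for(R,t); rel(p,q)
  print((TOTE@R.T+t)[:,2].min(),kn(TOTE@R.T+t))
```

```text
shift [-0.005  0.299  0.169] turn [ 0.214 -0.034  0.073] t 26.55 tcp [0.3532 0.3504 0.353 ] [170.07 -38.93 -56.52] w 0.0178 j [  80.9   16.5   -7.1   17.4 -102.6  -52.7]
0.15708118503067747 0.10196606853657073
```

Emit:
apply_moves:
  moves:
    - [0,0.035,0.02,0.025,-0.004,0.009]
    - [-0.001,0.095,0.054,0.068,-0.011,0.023]
    - [-0.002,0.16,0.09,0.115,-0.018,0.039]
    - [-0.003,0.22,0.125,0.16,-0.025,0.054]
    - [-0.004,0.275,0.155,0.197,-0.031,0.067]
    - [-0.005,0.299,0.169,0.214,-0.034,0.073]
    - [-0.005,0.299,0.169,0.214,-0.034,0.073]

```text
time_s: 27.42
tcp_pos: [0.3068, 0.303, 0.3349]
eef_rot: [-165.8, -35.6, -64.6]
contact_force: [-1.4, -1.1, -5.5]
gripper_width: 0.0174
```

```bash
python3 chk.py top19
python3 - <<'E'
from look import *
for a in(-32,-65):
  R,t=final(120,-150,.11,.18,38,a); p,q=tool_for(R,t); rel(p,q)
  print((TOTE@R.T+t)[:,2].min(),kn(TOTE@R.T+t))
E
```

```text
shift [-0.006 -0.544  0.126] turn [-0.386 -0.072 -0.117] t 27.425 tcp [0.3068 0.303  0.3349] [-165.76  -35.61  -64.57] w 0.0174 j [ 95.4   0.1 -30.7  25.1 -88.8 -72.7]
[-1.36541171 -1.07129111 -5.5436555 ] [2.22038932 3.18919159 0.00585796]
corner [0.37611887 0.38862247 0.19538069] 0.12843731080532575 clr 0.10217422108208905
52 [ 99 265] T [ 82. -63.  12.] [110. -48.  27.] [49.5 50.  49. ]
172 [106 266] T [ 47. -46.  12.] [110. -13.  26.] [61.  83.5 92. ]
37 [123 283] T [56.  2. 13.] [88. 19. 23.] [45. 42. 40.]
shift [ 0.018 -0.449  0.018] turn [-0.339 -0.038 -0.106] t 27.475 tcp [0.3068 0.3037 0.3347] [-165.79  -35.58  -64.56] w 0.0174 j [ 95.4   0.2 -30.6  25.1 -88.8 -72.6]
0.171818139141726 0.08266255463805054
shift [ 0.141 -0.577  0.23 ] turn [-0.498 -0.211 -0.138] t 27.475 tcp [0.3068 0.3037 0.3347] [-165.79  -35.58  -64.56] w 0.0174 j [ 95.4   0.2 -30.6  25.1 -88.8 -72.6]
0.17196910337302157 0.06873332923398648
```

View pics/top19z.png

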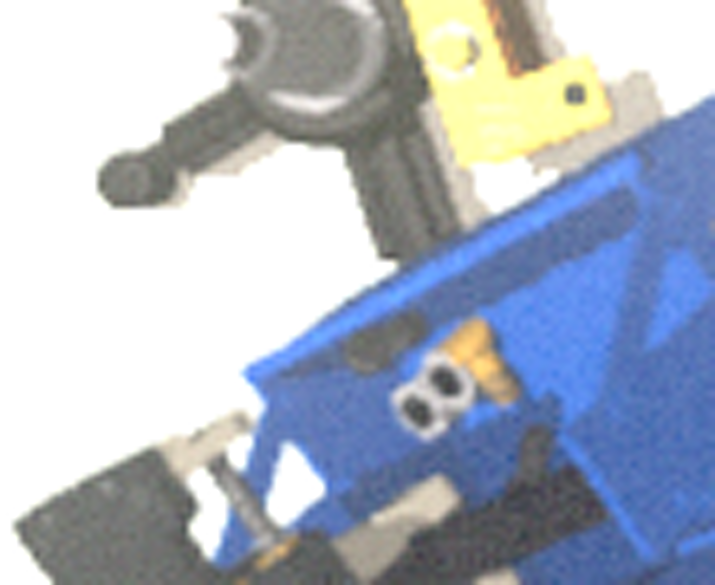

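This is a compact layout: the dark bolt in the corner, both nuts right beside it, the yellow bolt close and the other dark bolt coming in. I return promptly to lock it in.

Emit:
apply_moves:
  moves:
    - [0.003,-0.07,0.003,-0.055,-0.006,-0.017]
    - [0.007,-0.16,0.007,-0.125,-0.014,-0.039]
    - [0.011,-0.255,0.01,-0.195,-0.022,-0.061]
    - [0.014,-0.345,0.014,-0.262,-0.029,-0.082]
    - [0.017,-0.415,0.017,-0.315,-0.036,-0.099]
    - [0.018,-0.449,0.018,-0.339,-0.038,-0.106]
    - [0.018,-0.449,0.018,-0.339,-0.038,-0.106]
    - [0.018,-0.449,0.018,-0.339,-0.038,-0.106]

```text
time_s: 28.48
tcp_pos: [0.3833, 0.3488, 0.3514]
eef_rot: [157.5, -31.5, -53.6]
contact_force: [0.0, -0.7, -6.5]
gripper_width: 0.0174
```

```bash
python3 chk.py top20
python3 - <<'E'
from look import *
for a in(-40,-52):
  R,t=final(120,-150,.1,.17,38,a); p,q=tool_for(R,t); rel(p,q)
  print((TOTE@R.T+t)[:,2].min(),kn(TOTE@R.T+t))
E
```

```text
shift [ 0.004 -0.134  0.045] turn [-0.044 -0.033 -0.019] t 28.475 tcp [0.3833 0.3488 0.3514] [157.52 -31.54 -53.59] w 0.0174 j [  71.7   21.8    3.9   10.6 -108.8  -41.6]
[ 0.02447273 -0.69625046 -6.50856014] [ 3.61242132 -0.06007297 -0.07284761]
corner [0.3852864  0.39390863 0.17948713] 0.11346900815349122 clr 0.08207796852310359
219 [ 99 263] T [ 82. -55.  12.] [110.  26.  28.] [51. 52. 53.]
shift [ 0.016 -0.118  0.03 ] turn [-0.045 -0.033 -0.019] t 28.525 tcp [0.383  0.3487 0.3518] [157.55 -31.53 -53.57] w 0.0177 j [  71.7   21.7    3.9   10.6 -108.8  -41.6]
0.16172312813138479 0.06563725664966404
shift [ 0.075 -0.193  0.067] turn [-0.102 -0.092 -0.046] t 28.525 tcp [0.383  0.3487 0.3518] [157.55 -31.53 -53.57] w 0.0177 j [  71.7   21.7    3.9   10.6 -108.8  -41.6]
0.16173901165527557 0.0600516023008525
```

View pics/top20z.png

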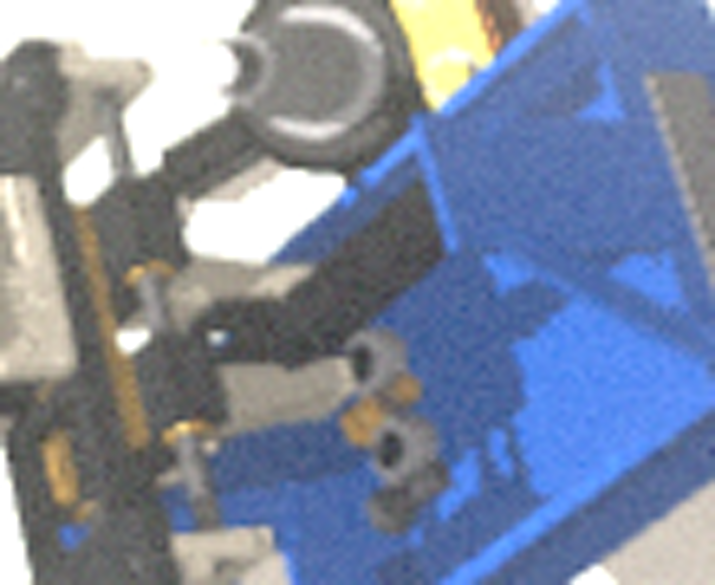

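Run:
```python
from look import *
for a in(-100,):
  R,t=final(120,-150,.11,.2,37,a); p,q=tool_for(R,t); rel(p,q)
  print((TOTE@R.T+t)[:,2].min(),kn(TOTE@R.T+t))
```

```text
shift [ 0.323 -0.21   0.343] turn [-0.172 -0.409 -0.125] t 28.525 tcp [0.383  0.3487 0.3518] [157.55 -31.53 -53.57] w 0.0177 j [  71.7   21.7    3.9   10.6 -108.8  -41.6]
0.16848500266157712 0.07631114348786644
```

Emit:
apply_moves:
  moves:
    - [0.025,-0.016,0.026,-0.013,-0.031,-0.01]
    - [0.07,-0.046,0.075,-0.037,-0.089,-0.027]
    - [0.125,-0.081,0.133,-0.067,-0.158,-0.048]
    - [0.18,-0.117,0.191,-0.096,-0.228,-0.07]
    - [0.235,-0.153,0.25,-0.125,-0.298,-0.091]
    - [0.28,-0.182,0.297,-0.149,-0.355,-0.108]
    - [0.312,-0.203,0.331,-0.166,-0.395,-0.121]
    - [0.323,-0.21,0.343,-0.172,-0.409,-0.125]
    - [0.323,-0.21,0.343,-0.172,-0.409,-0.125]

```text
time_s: 29.65
tcp_pos: [0.4505, 0.2782, 0.318]
eef_rot: [143.5, 5.9, -62.0]
contact_force: [0.4, 0.4, -6.8]
gripper_width: 0.0176
```

```bash
python3 chk.py top21;python3 - <<'E'
from look import *
for a in(-107,-62):
  R,t=final(120,-150,.11,.2,38,a); p,q=tool_for(R,t); rel(p,q)
  print((TOTE@R.T+t)[:,2].min(),kn(TOTE@R.T+t))
E
```

```text
shift [-0.441  0.041 -0.025] turn [0.125 0.373 0.116] t 29.65 tcp [0.4505 0.2782 0.318 ] [143.45   5.93 -61.95] w 0.0176 j [  42.5   27.5   19.6  -14.8 -116.1  -14.9]
[ 0.40959735  0.41015817 -6.76202961] [ 1.17657186 -3.53851181 -0.09249713]
corner [0.38491875 0.39368686 0.19997159] 0.12081865517415387 clr 0.07632476913711822
269 [ 97 251] T [ 46. -69.  12.] [110.  -4.  28.] [51. 55. 56.]
shift [ 0.05  -0.017  0.049] turn [-0.    -0.05  -0.016] t 29.7 tcp [0.4502 0.2786 0.3182] [143.47   5.93 -61.89] w 0.0177 j [  42.5   27.5   19.6  -14.8 -116.1  -14.9]
0.1508156774052074 0.07639521505070787
shift [-0.302  0.086 -0.161] turn [0.029 0.252 0.082] t 29.7 tcp [0.4502 0.2786 0.3182] [143.47   5.93 -61.89] w 0.0177 j [  42.5   27.5   19.6  -14.8 -116.1  -14.9]
0.1918967843688516 0.07921121876583744
```

View pics/top21z.png

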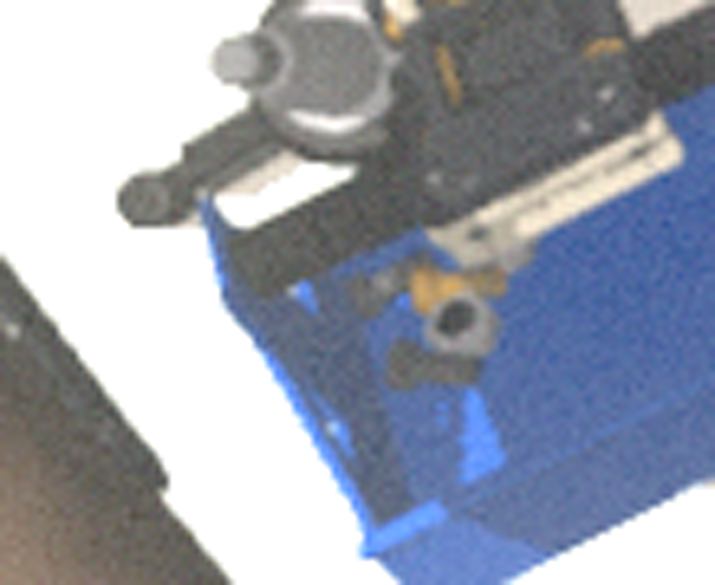

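The heap is compact now: dark bolt in the corner, yellow bolt at (445,290), nuts at (515,250) and (460,325), and the other dark bolt at (430,365). I swing straight back.

Emit:
apply_moves:
  moves:
    - [-0.06,0.017,-0.032,0.006,0.05,0.016]
    - [-0.13,0.037,-0.069,0.012,0.108,0.035]
    - [-0.2,0.057,-0.107,0.019,0.167,0.054]
    - [-0.265,0.075,-0.141,0.025,0.221,0.072]
    - [-0.302,0.086,-0.161,0.029,0.252,0.082]
    - [-0.302,0.086,-0.161,0.029,0.252,0.082]

```text
time_s: 30.45
tcp_pos: [0.4272, 0.3323, 0.3604]
eef_rot: [145.4, -16.8, -54.5]
contact_force: [0.2, -0.3, -7.1]
gripper_width: 0.0179
```

```bash
python3 chk.py top22;python3 - <<'E'
from look import *
for a in(-44,):
  R,t=final(120,-150,.1,.17,38,a); p,q=tool_for(R,t); rel(p,q)
  print((TOTE@R.T+t)[:,2].min(),kn(TOTE@R.T+t))
E
```

```text
shift [-0.173 -0.023  0.075] turn [0.093 0.115 0.052] t 30.45 tcp [0.4272 0.3323 0.3604] [145.45 -16.84 -54.53] w 0.0179 j [  58.5   27.9   19.    -0.2 -119.1  -28.4]
[ 0.23581066 -0.29149971 -7.07758527] [ 3.08186757 -1.90357921 -0.0113997 ]
corner [0.38338737 0.39537487 0.20008588] 0.12131879930330922 clr 0.07984288256553455
272 [ 95 243] T [ 26. -70.  12.] [110. -27.  28.] [51. 53. 55.]
shift [-0.148 -0.025  0.058] turn [0.073 0.098 0.043] t 30.5 tcp [0.4276 0.3316 0.3603] [145.44 -16.8  -54.62] w 0.0177 j [  58.4   27.9   19.    -0.2 -119.1  -28.3]
0.1617072252322611 0.06360339625512348
```

View pics/top22z.png

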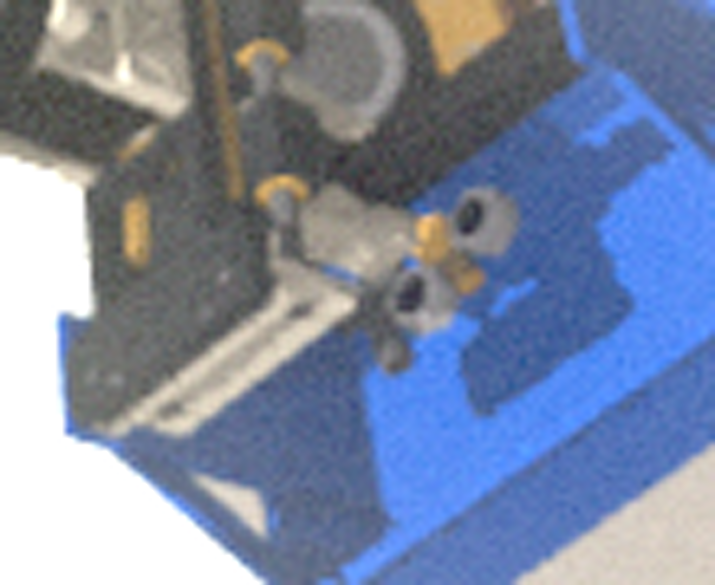

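All five are packed together near the corner. I ease to the final tilt azimuth of about 42 degrees at the final place.

Emit:
apply_moves:
  moves:
    - [-0.01,-0.002,0.004,0.005,0.007,0.003]
    - [-0.035,-0.006,0.014,0.017,0.023,0.01]
    - [-0.07,-0.012,0.027,0.035,0.046,0.02]
    - [-0.105,-0.018,0.041,0.052,0.07,0.031]
    - [-0.135,-0.023,0.053,0.067,0.09,0.039]
    - [-0.148,-0.025,0.058,0.073,0.098,0.043]
    - [-0.148,-0.025,0.058,0.073,0.098,0.043]
    - [-0.148,-0.025,0.058,0.073,0.098,0.043]

```text
time_s: 31.5
tcp_pos: [0.4115, 0.3503, 0.3401]
eef_rot: [151.5, -26.3, -53.2]
contact_force: [0.0, 0.1, -6.0]
gripper_width: 0.0174
```

```bash
python3 chk.py top23;python3 - <<'E'
from look import *
for a in(-30,):
  R,t=final(120,-150,.1,.17,38,a); p,q=tool_for(R,t); rel(p,q)
  print((TOTE@R.T+t)[:,2].min(),kn(TOTE@R.T+t))
look('scene','scene23');look('wrist','wrist23')
E
```

```text
shift [-0.032  0.007  0.011] turn [0.02  0.018 0.009] t 31.5 tcp [0.4115 0.3503 0.3401] [151.51 -26.31 -53.24] w 0.0174 j [  65.8   26.1   10.7    6.8 -112.   -35.4]
[ 0.04437103  0.09508173 -6.02427302] [ 3.48352632e+00 -8.28254129e-01  7.20235236e-05]
corner [0.39362878 0.39894214 0.17007884] 0.10182798050853364 clr 0.06345593790407954
237 [ 99 241] T [ 31. -69.  12.] [106. -24.  27.] [46. 53. 55.]
shift [-0.072  0.094 -0.   ] turn [0.077 0.057 0.032] t 31.55 tcp [0.4116 0.3502 0.3401] [151.51 -26.31 -53.26] w 0.0177 j [  65.8   26.1   10.7    6.8 -112.   -35.4]
0.1618549001548351 0.07126521945969981
```

View pics/top23z.png

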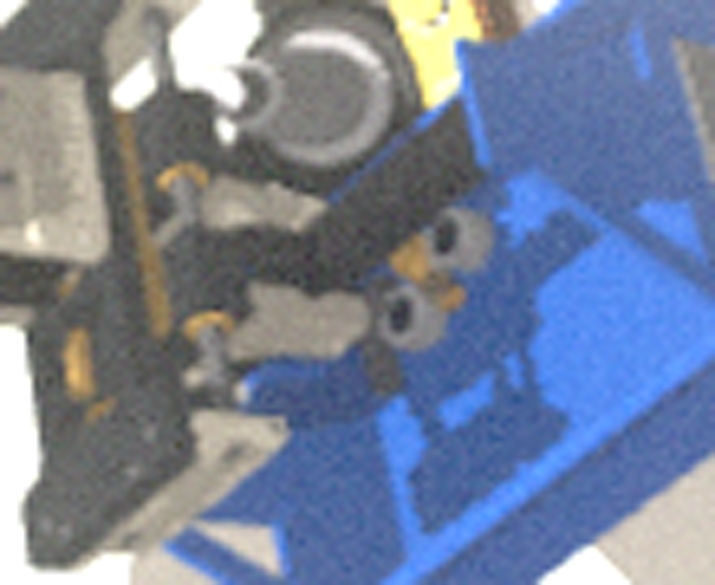

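The heap has held: nuts at (455,240) and (410,312), the yellow bolt between them at (425,275) and a dark bolt at (382,365). The last dark bolt is hidden in the corner. Next I measure how far each is from the corner.

Run:
```python
from look import *
p=cv2.imread('pics/top23.png');d=np.load('pics/top23.npy');ci=imaging.camera_info('top');Rm,t=toteT()
T=(cloud(d,ci)-t)@Rm; Cd=Rm@[.115,-.075,.005]+t
u,v=proj(Cd,ci)[0].astype(int); u0=max(0,u-55);v0=max(0,v-45)
for n,(a,b) in dict(nut1=(462,240),nut0=(415,315),yel=(425,275),yelhead=(408,258),yelend=(450,292),dark=(382,365)).items():
    a,b=int(u0+a/6.5),int(v0+b/6.5); q=np.nanmedian(T[b-1:b+2,a-1:a+2].reshape(-1,3),0); print(n,np.round(q*1000),'dist mm',np.round(np.linalg.norm(q-[.115,-.075,.005])*1000))
p=cv2.imread('pics/scene23.png'); cv2.imwrite('pics/scene23z.png',cv2.resize(p[0:220,140:440],None,fx=2.6,fy=2.6))
```

```text
nut1 [ 36. -57.  18.] dist mm 82.0
nut0 [ 74. -42.  19.] dist mm 54.0
yel [ 61. -54.  20.] dist mm 59.0
yelhead [ 65. -64.  23.] dist mm 54.0
yelend [ 54. -44.  15.] dist mm 70.0
dark [ 99. -34.  18.] dist mm 46.0
```

View pics/scene23z.png

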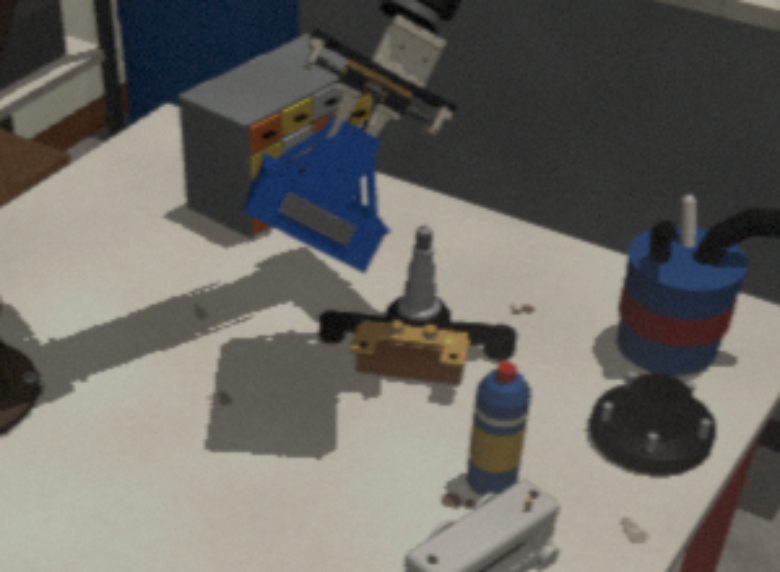

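View pics/wrist23.png

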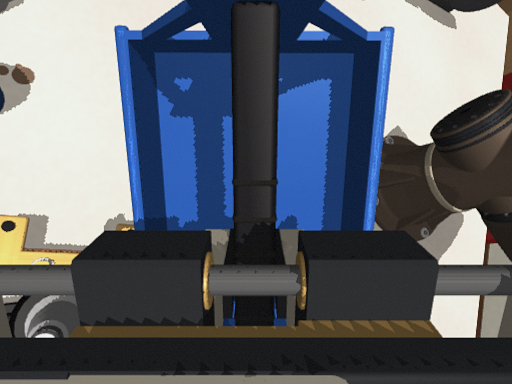

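One nut is about 80 mm from the corner and the rest are within 60 mm. A little more end slope should close the heap up.

Emit:
apply_moves:
  moves:
    - [-0.015,0.02,0,0.016,0.012,0.007]
    - [-0.035,0.046,0,0.038,0.028,0.016]
    - [-0.055,0.072,0,0.059,0.044,0.024]
    - [-0.072,0.094,0,0.077,0.057,0.032]
    - [-0.072,0.094,0,0.077,0.057,0.032]
    - [-0.072,0.094,0,0.077,0.057,0.032]

```text
time_s: 32.4
tcp_pos: [0.3881, 0.3538, 0.3418]
eef_rot: [158.7, -32.2, -53.8]
contact_force: [1.0, 0.8, -6.1]
gripper_width: 0.0177
```

```bash
python3 chk.py top24
python3 - <<'E'
from look import *
for a in(-46,-18):
  R,t=final(120,-150,.1,.17,38,a); p,q=tool_for(R,t); rel(p,q)
  print((TOTE@R.T+t)[:,2].min(),kn(TOTE@R.T+t))
E
```

```text
shift [ 0.034 -0.087  0.025] turn [-0.056 -0.039 -0.023] t 32.4 tcp [0.3881 0.3538 0.3418] [158.7  -32.17 -53.76] w 0.0177 j [  72.    22.2    3.    11.5 -107.1  -42.2]
[ 0.9969601   0.79552876 -6.14210965] [ 3.63665564  0.17430687 -0.00555684]
corner [0.39328417 0.39931312 0.17001931] 0.1019273942598256 clr 0.0712746316748649
146 [ 98 250] T [ 44. -54.  12.] [110. -23.  25.] [48.5 51.  52.5]
shift [ 0.075 -0.108  0.023] turn [-0.086 -0.067 -0.037] t 32.45 tcp [0.3884 0.3538 0.3417] [158.7  -32.17 -53.79] w 0.0178 j [  72.    22.2    3.    11.5 -107.1  -42.2]
0.16170722523226108 0.06264703477611788
shift [-0.046  0.089  0.019] turn [0.075 0.034 0.028] t 32.45 tcp [0.3884 0.3538 0.3417] [158.7  -32.17 -53.79] w 0.0178 j [  72.    22.2    3.    11.5 -107.1  -42.2]
0.16218105264897675 0.07739512684926965
```

View pics/top24z.png

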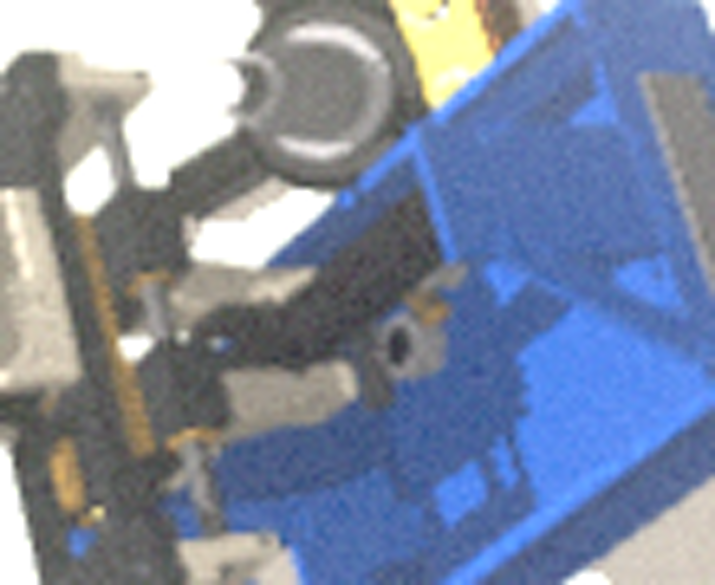

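The arrangement is stable. One brisk rock, to 18 degrees and back to about 38, to settle the last nut.

Emit:
apply_moves:
  moves:
    - [-0.025,0.05,0.01,0.042,0.018,0.016]
    - [-0.046,0.089,0.019,0.075,0.034,0.028]
    - [-0.046,0.089,0.019,0.075,0.034,0.028]
    - [0,0,0,0,0,0]
    - [0.02,-0.045,0.013,-0.028,-0.02,-0.012]
    - [0.034,-0.087,0.025,-0.045,-0.032,-0.018]
    - [0.034,-0.087,0.025,-0.045,-0.032,-0.018]
    - [0.034,-0.087,0.025,-0.045,-0.032,-0.018]

```text
time_s: 33.45
tcp_pos: [0.4068, 0.3528, 0.3359]
eef_rot: [154.4, -28.9, -53.4]
contact_force: [0.6, -0.9, -6.4]
gripper_width: 0.0178
```

```bash
python3 chk.py top25
```

```text
shift [-0.001  0.001 -0.001] turn [-0.011 -0.007 -0.005] t 33.45 tcp [0.4068 0.3528 0.3359] [154.44 -28.91 -53.4 ] w 0.0178 j [  68.    24.9    7.5    9.  -109.4  -37.9]
[ 0.61990548 -0.87070094 -6.42207436] [ 3.63212571 -0.42365038 -0.03168813]
corner [0.39880263 0.39962143 0.16468203] 0.09616037450929447 clr 0.06015906258104753
107 [ 99 242] T [ 41. -67.  12.] [102. -39.  22.] [45. 53. 56.]
94 [100 257] T [ 76. -50.  13.] [109. -19.  25.] [55.  54.  54.5]
```

View pics/top25z.png

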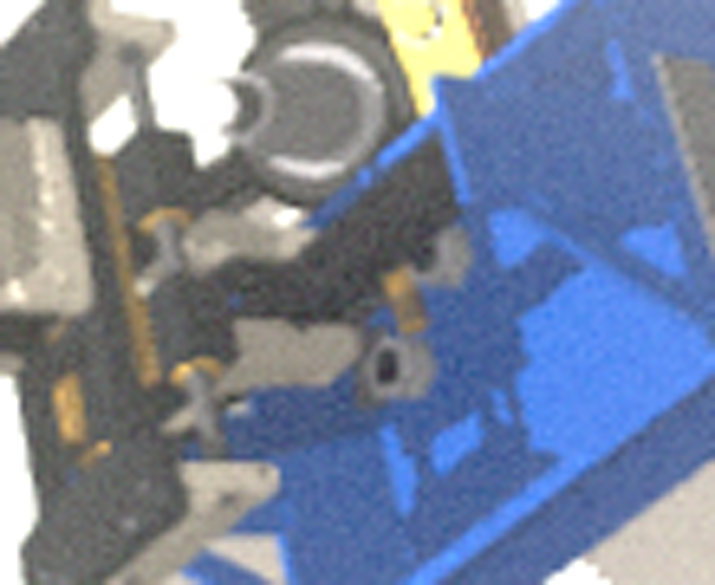

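Run:
```python
from look import *
p=cv2.imread('pics/top25.png');d=np.load('pics/top25.npy');ci=imaging.camera_info('top');Rm,t=toteT()
T=(cloud(d,ci)-t)@Rm; Cd=Rm@[.115,-.075,.005]+t
u,v=proj(Cd,ci)[0].astype(int); u0=max(0,u-55);v0=max(0,v-45)
for n,(a,b) in dict(nut1=(445,250),nut0=(390,362),yel1=(398,290),yel2=(412,320),dark=(372,390)).items():
    a,b=int(u0+a/6.5),int(v0+b/6.5); q=np.nanmedian(T[b-1:b+2,a-1:a+2].reshape(-1,3),0); print(n,np.round(q*1000),'dist mm',np.round(np.linalg.norm(q-[.115,-.075,.005])*1000))
for a in(-52,-38,-25):
  R,t=final(120,-150,.1,.165,38,a); q,w=tool_for(R,t); rel(q,w)
```

```text
nut1 [ 47. -57.  19.] dist mm 72.0
nut0 [ 90. -30.  20.] dist mm 53.0
yel1 [ 76. -57.  19.] dist mm 45.0
yel2 [ 78. -44.  17.] dist mm 49.0
dark [110. -27.  18.] dist mm 50.0
shift [ 0.061 -0.066  0.034] turn [-0.069 -0.066 -0.033] t 33.5 tcp [0.4066 0.3529 0.3362] [154.46 -28.9  -53.37] w 0.0174 j [  68.    24.9    7.5    9.  -109.4  -37.9]
shift [-0.012  0.022  0.002] turn [-0.001  0.002 -0.001] t 33.5 tcp [0.4066 0.3529 0.3362] [154.46 -28.9  -53.37] w 0.0174 j [  68.    24.9    7.5    9.  -109.4  -37.9]
shift [-0.071  0.113  0.011] turn [0.075 0.048 0.03 ] t 33.5 tcp [0.4066 0.3529 0.3362] [154.46 -28.9  -53.37] w 0.0174 j [  68.    24.9    7.5    9.  -109.4  -37.9]
```

The rock helped: the nut is now at 72 mm and the others at 53 mm or less. I repeat it once.

Emit:
apply_moves:
  moves:
    - [-0.035,0.056,0.005,0.05,0.03,0.02]
    - [-0.071,0.113,0.011,0.1,0.06,0.04]
    - [-0.071,0.113,0.011,0.1,0.06,0.04]
    - [-0.012,0.022,0.002,0,0,0]
    - [0.02,-0.02,0.015,-0.03,-0.03,-0.015]
    - [0.02,-0.02,0.015,-0.03,-0.03,-0.015]
    - [-0.012,0.022,0.002,0,0,0]
    - [-0.012,0.022,0.002,0,0,0]
    - [-0.012,0.022,0.002,0,0,0]
    - [-0.012,0.022,0.002,0,0,0]

```text
time_s: 34.75
tcp_pos: [0.4016, 0.3528, 0.3365]
eef_rot: [154.5, -28.9, -53.4]
contact_force: [0.5, -0.1, -6.2]
gripper_width: 0.0179
```

```bash
python3 chk.py top26
```

```text
shift [ 0.011 -0.023 -0.001] turn [-0.012 -0.007 -0.005] t 34.75 tcp [0.4016 0.3528 0.3365] [154.47 -28.87 -53.37] w 0.0179 j [  68.4   24.5    7.1    8.7 -109.4  -38.3]
[ 0.51527057 -0.14283368 -6.23202912] [ 3.62678672 -0.46559118  0.01456998]
corner [0.39349801 0.39974984 0.16524595] 0.10070060415189208 clr 0.06479519075786519
203 [ 98 244] T [ 40. -66.  12.] [110. -17.  25.] [49. 54. 56.]
```

View pics/top26z.png

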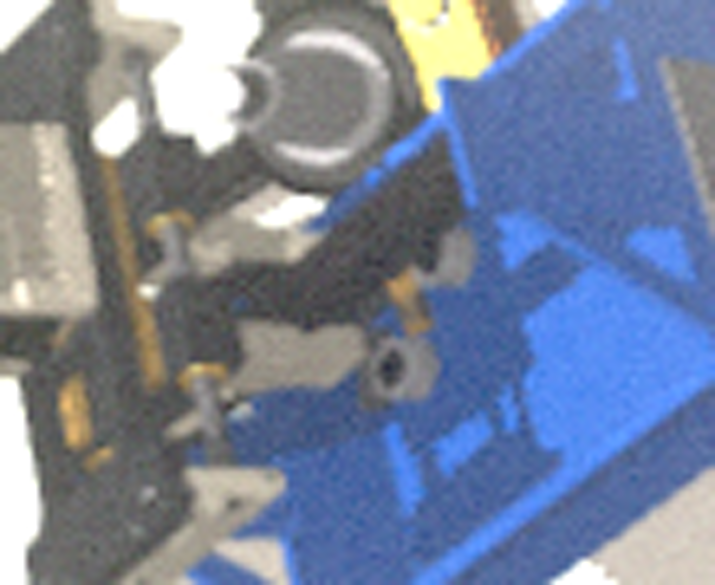

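The heap is stable. I hold still, then check for drift and that the other things haven't moved.

Emit:
apply_moves:
  moves:
    - [0,0,0,0,0,0]
    - [0,0,0,0,0,0]
    - [0,0,0,0,0,0]
    - [0,0,0,0,0,0]
    - [0,0,0,0,0,0]
    - [0,0,0,0,0,0]

```text
time_s: 35.55
tcp_pos: [0.4016, 0.3527, 0.3364]
eef_rot: [154.5, -28.9, -53.4]
contact_force: [0.4, -0.5, -6.3]
gripper_width: 0.0179
```

```bash
python3 chk.py top27
python3 - <<'E'
from look import *
s=status.get_state(); print(np.round(s['qd'],2))
a=cv2.imread('pics/top26.png').astype(int);b=cv2.imread('pics/top27.png').astype(int);i=cv2.imread('pics/top0.png').astype(int)
print('26v27 heap diff',np.abs(a-b)[235:275,90:130].mean())
for n,(x0,x1,y0,y1) in dict(can=(140,185,125,170),cal=(180,255,100,152),pad=(262,308,122,156),carton=(310,366,122,172),disc=(355,440,195,280)).items(): print(n,np.abs(i-b)[y0:y1,x0:x1].mean())
Rm,t=toteT(); p,d,ci,Rm,t=look('scene','scene27')
for q in proj(C8@Rm.T+t,ci): cv2.circle(p,(int(q[0]),int(q[1])),1,(0,0,255),-1)
cv2.imwrite('pics/scene27z.png',cv2.resize(p[0:220,140:440],None,fx=2.6,fy=2.6))
E
```

```text
shift [ 0.011 -0.022 -0.002] turn [-0.012 -0.007 -0.005] t 35.55 tcp [0.4016 0.3527 0.3364] [154.46 -28.88 -53.38] w 0.0179 j [  68.4   24.6    7.1    8.7 -109.4  -38.3]
[ 0.44223268 -0.5004187  -6.26170172] [ 3.58993429e+00 -4.19140971e-01 -3.07136478e-03]
corner [0.39357753 0.39966006 0.165157  ] 0.10066284151762682 clr 0.06473150213209083
102 [ 98 244] T [ 41. -67.  12.] [106. -40.  22.] [45.  53.  57.5]
93 [100 259] T [ 76. -51.  13.] [110. -19.  24.] [54. 50. 51.]
[-0.01  0.05  0.07  0.1   0.02  0.03]
26v27 heap diff 2.965625
can 4.954074074074074
cal 5.768888888888889
pad 4.740196078431373
carton 5.132261904761905
disc 5.00479815455594
```

View pics/scene27z.png

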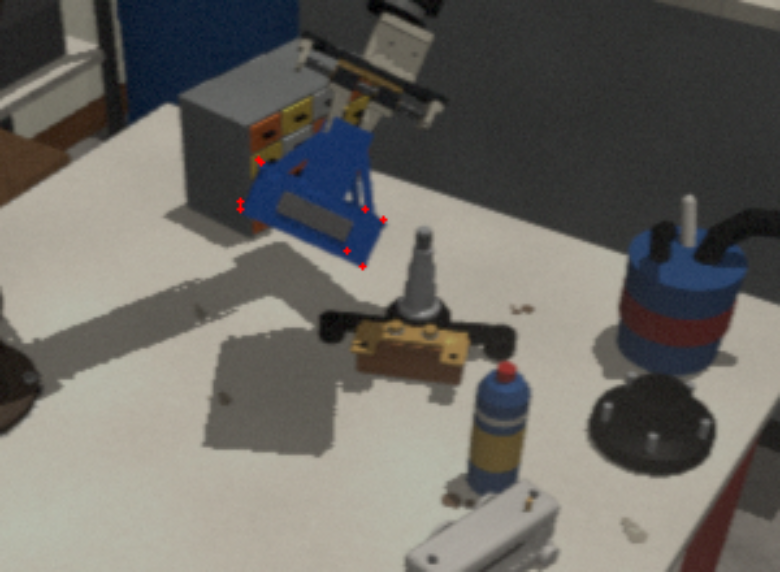

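The tote is clear of everything, the model corners match the picture and the heap is still. I hand in.

```bash
python3 -c "
from plant import r
print(r.close_job())"
```

```text
the job is handed in; nothing more can be done
None
```

I lifted the tote by its bar (55 N grip) and carried it to the knuckle. It is now held still in the air there, tilted about 38° with corner d lowest and the hardware gathered in that corner. The job was handed in at about 36 s.

**Tote:** By the arm pose, the low corner is about 10 cm from the axle and the tote clears the knuckle by about 6 cm. The model corners drawn on the last picture match the tote, so it has not slipped in the grip. The force on the wrist is just the tote's weight, about 6.3 N.

**Hardware:** My first tilts left the parts queued along the walls, so I had to rock the tote several times.
- **Four parts measured:** just before the last rock, the yellow bolt, one nut and one dark bolt were within about 53 mm of the corner, and the other nut was about 72 mm away. The last pictures look the same. That nut is the loosest part of the heap.
- **One bolt not seen:** the second dark bolt is hidden behind the handle and gripper in the last pictures. I last saw it in the corner at about 30 s, and only infer it is still there. The nearly unchanged weight suggests nothing was spilled, and I saw nothing on the bench.

**Other things:** The can, caliper, pad, carton and disc look unchanged from the first top picture.

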